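# Stamp the rice paddles and gather them in the colander

### The arm

A 6-joint arm with a two-finger parallel gripper is mounted at the origin on the work surface. World frame = base frame: x ahead of the robot, y to its left, z up, the work surface at z = 0. Lengths are in m, angles in rad, forces in N, time in s.
With the tool pointing down it reaches from about 0.4 to 0.925 m from the base axis. Payload 12.5 kg.
Tool frame: the origin (TCP) lies between the finger pads; the fingertips stand 25 mm ahead of it and the grasp point (between the pads) lies 6 mm ahead of it; z points along the fingers, y is the line along which they close (so a half turn about z gives the same grasp; the last joint's range is limited). The gripper opens to 95 mm and grips with 3 to 60 N. Pads are 20 mm wide; open, the fingers measure 119 mm over their backs; the gripper's body (75 mm by 180 mm) begins 59 mm behind the grasp point.
Start: joints at [-1.405, 0.491, 1.559, -0, 1.092, -0.106], TCP at [0.168, -0.602, 0.24] pointing down, gripper open.
Joint ranges: [-3.1, 3.1], [-0.84, 2.19], [0.05, 2.79], [-1.13, 4.28], [0.06, 2.93], [-2.69, 2.69]. Speed limits (rad/s): [2.22, 2.22, 2.79, 3.14, 3.14, 3.14].

### API

Orientations are given as a unit quaternion [w, x, y, z].
In Python, from workcell import status, vision, finish_job gives the robot as it stands.
- The arm moves only by the tool send_rows, never from a script. Its argument "motion" is a list of rows, each an object with "slide": the shift along the tool's x, y, z in units of 0.12 m (1.0 is 0.12 m), a list of three; "dr": the turn, a rotation vector about the tool's x, y, z in units of 90 degrees (1.0 is 90 degrees), a list of three. A call has 1 to 20 rows; each row shifts and turns the commanded pose from where the row before left it, along the tool's axes as they then stand; what a row does not reach is not made up. A row lasts 1/8 s, in which the tool goes at most 62.5 mm and 10.7 degrees, less where a joint would pass 70% of its speed; a pose out of reach is approached as far as the arm can. A call with a number of a shift or a turn outside -1 to 1 is refused whole. A call with a gripper value outside its range is refused whole. "grip" is the opening, from -1 (shut) to 1 (fully open), set as the call begins (left out, the last holds). The fingers move at their own pace and stop on an object; "squeeze" is the grip in N (left out, the last holds). Time passes only in rows, so rows that do not move let the fingers close. It gives the time, the measured TCP pose, the force, the opening and the grip force at its end, in the units of the state.
- status.sense(): the state, without advancing time (a new reading comes with each control period).
- vision.grab_frame(name): name is "scene" or "side" or "wrist"; returns the picture (480x640x3 uint8, red, green, blue); there is no depth.
- vision.camera_info(name): a dict with "mtx" (3x3 intrinsics, pixels), "world_from_camera" (4x4, takes a point from camera to world coordinates). Camera axes: x right, y down, z forward; pixel columns grow to the right and rows downward; lengths in m; the calibration is good to about 2 mm. The wrist camera is an equidistant fisheye: a pixel r from the principal point sees the ray r / f radians off the axis. A picture is of the moment at which its call begins: read the wrist's pose just before it. camera_info takes no time and is no camera call; for the wrist camera it gives the pose at the moment of the call.
- finish_job(): hands the job in; it is judged then, once.
The state is a dict: "t": time; "joint_pos": joint angles; "dq": joint speeds; "joint_torque": joint torques, N m; "position": TCP position; "eef_rot": TCP orientation; "ft_force": force on the tool from outside, world axes, zero at the start; "wrist_torque": the same for the moment, N m; "width": finger opening in m; "finger_force": force on a finger pad.
Only numpy, scipy, OpenCV 4.12 (cv2) and the standard library are available. Lean on these libraries where they do the work, as an engineer would, in place of code of your own. Each camera call takes 0.05 s, during which the arm holds its last target. There are 200 camera calls.

### The job

Stamp the dark rice paddle and then the pale one: lay the paddle on the press bed, slide it until its red dot sits right under the red tip, let go and push the pedal fully down to its stop, then let the pedal come back up. Gather both stamped paddles and every paddle already lying in the catch tray into the teal colander, lying still inside its walls, and leave the other kitchen things standing where they are.

Things in the scene. Friction and masses are not known exactly. Their poses are not given: they have to be found in the camera images.
- dark_grip (a point): Dark walnut rice paddle, about 0.07 kg, lying flat: handle 110 long x 22 wide x 16 thick, joined to a 78 long x 56 wide x 10 thick blade with a round end; flat underside. This point is the middle of the handle, half-way up (8 above the underside). +x points along the paddle to the blade (the paddle runs from x = -55 to +126), y across, z up. Not yet stamped.
- dark_dot (a point): The red dot (12 across) on top of the dark paddle's blade, where the stamp goes: 90 ahead (+x) of the handle point and 10 to its +y side, 10 above the underside.
- light_grip (a point): Pale beech rice paddle, about 0.07 kg, lying flat: handle 110 long x 22 wide x 16 thick, joined to a 78 long x 56 wide x 10 thick blade with a round end; flat underside. Same shape, axes and point (middle of the handle, half-way up) as the dark one. Not yet stamped.
- light_dot (a point): The red dot (12 across) on top of the pale paddle's blade: 104 ahead (+x) of the handle point and 8 to its -y side, 10 above the underside.
- press: Green hand stamping press fixed on the counter; origin on the counter right under the tip. Its flat grey bed is 12 high, spans x -160 to +50 and y -60 to +60, with no rim. A post 60 x 40 stands on its +y side (y 68 to 108) and carries an arm (28 wide in x, 145 to 185 up, y -17 to +113) over the bed; from it a nose of 18 diameter comes down to 72, then a pin of 8 diameter ends in the red tip. Paddles go in from the -x side, where the robot is, handle towards the robot.
- tip (a point): The red tip of the stamp pin at rest, 34 above the counter (22 above the bed, 12 above a blade that lies on the bed). It stays at this place over the bed; the pedal only drives it 10 down onto the blade.
- pedal (a joint): Spring pedal beside the bed on its -y side (y -120 to -75 in the press frame), hinged at its far end; 0 = up, 0.24 rad = down on its stop. About 5 N on the pad starts it and 10 N holds it at the stop; it springs back up when let go.
- pedal_pad (a point): Centre of the black rubber pad on top of the pedal's near end (pad 50 x 41), 105 from the hinge, 45 above the counter at rest, about 25 lower when fully down. z is square to the pad.
- colander: Teal oblong plastic colander, fixed, outer 240 (x) x 200 (y) x 72 high, walls and floor 5; origin under its centre, on the counter.
- tray: Shallow aluminium catch tray of the press, fixed, outer 210 (x) x 205 (y) x 22 high, walls and floor 4; origin under its centre, on the counter. Holds one to three paddles stamped earlier, side by side along its x, 62 apart.
- done1_grip (a point): Mid-brown, already stamped rice paddle, about 0.07 kg, lying flat: handle 110 long x 22 wide x 16 thick, joined to a 78 long x 56 wide x 10 thick blade with a round end; flat underside. This point is the middle of the handle, half-way up; axes as for the dark paddle. Absent in some runs.
- done1_dot (a point): The black stamp mark on the blade of that paddle, 95 ahead (+x) of its handle point, 10 above the underside.
- done2_grip (a point): Mid-brown, already stamped rice paddle, about 0.07 kg, lying flat: handle 110 long x 22 wide x 16 thick, joined to a 78 long x 56 wide x 10 thick blade with a round end; flat underside. This point is the middle of the handle, half-way up; axes as for the dark paddle. Absent in some runs.
- done2_dot (a point): The black stamp mark on the blade of that paddle, 95 ahead (+x) of its handle point, 10 above the underside.
- done3_grip (a point): Mid-brown, already stamped rice paddle, about 0.07 kg, lying flat: handle 110 long x 22 wide x 16 thick, joined to a 78 long x 56 wide x 10 thick blade with a round end; flat underside. This point is the middle of the handle, half-way up; axes as for the dark paddle. Absent in some runs.
- done3_dot (a point): The black stamp mark on the blade of that paddle, 95 ahead (+x) of its handle point, 10 above the underside.
- jar: Clear glass jar, 84 across, 118 high, white twist lid; not part of the job. Origin at its underside.
- potlid: Stainless pot lid with black knob, 160 across, 46 high; not part of the job. Origin at its underside.
- saucer: Small blue saucer, 70 across, 14 high; not part of the job. Origin at its underside.
- mug: White mug, 76 across, 85 high; not part of the job. Origin at its underside.
- sauce: Amber sauce bottle, 60 across, 190 high; not part of the job. Origin at its underside.
- can: Yellow-labelled can, 74 across, 100 high; not part of the job. Origin at its underside.
- spoon: Wooden spoon, 150 long, lying flat; not part of the job. Origin at its underside, mid-way.
Things that resemble listed ones, but are neither listed nor needed, are in the scene too. Leave any pink or yellow look-alike of the part that bears done3_grip alone.

How it is judged:
On the way, in this order (a step that is already met when the one before it is completed fails the run):
1. dark paddle stamped: its red dot within 6 mm of the point under the tip, blade on the bed, while the pedal is down at its stop (horizontal distance between dark_dot and tip below 0.006 m and z of dark_dot in the frame of press below 0.028 m and value of joint pedal above 0.21 rad), for 0.2 s.
2. then the pale paddle stamped in the same way (horizontal distance between light_dot and tip below 0.006 m and z of light_dot in the frame of press below 0.028 m and value of joint pedal above 0.21 rad), for 0.2 s.
At the end, for the whole second after the job is handed in: Every paddle present (dark, pale and those from the catch tray) lies at rest in the colander, handle middle and mark both within its walls and no higher than 75 mm above the counter; the pedal is back up (below 0.05 rad) (x of dark_grip in the frame of colander between -0.118 and 0.118 m and y of dark_grip in the frame of colander between -0.098 and 0.098 m and z of dark_grip in the frame of colander between 0 and 0.075 m and x of dark_dot in the frame of colander between -0.118 and 0.118 m and y of dark_dot in the frame of colander between -0.098 and 0.098 m and z of dark_dot in the frame of colander between 0 and 0.075 m and linear speed of each of dark, light, done1, done2, done3 below 0.05 m/s and x of light_grip in the frame of colander between -0.118 and 0.118 m and y of light_grip in the frame of colander between -0.098 and 0.098 m and z of light_grip in the frame of colander between 0 and 0.075 m and x of light_dot in the frame of colander between -0.118 and 0.118 m and y of light_dot in the frame of colander between -0.098 and 0.098 m and z of light_dot in the frame of colander between 0 and 0.075 m and x of done1_grip in the frame of colander between -0.118 and 0.118 m and y of done1_grip in the frame of colander between -0.098 and 0.098 m and z of done1_grip in the frame of colander between 0 and 0.075 m and x of done1_dot in the frame of colander between -0.118 and 0.118 m and y of done1_dot in the frame of colander between -0.098 and 0.098 m and z of done1_dot in the frame of colander between 0 and 0.075 m and x of done2_grip in the frame of colander between -0.118 and 0.118 m and y of done2_grip in the frame of colander between -0.098 and 0.098 m and z of done2_grip in the frame of colander between 0 and 0.075 m and x of done2_dot in the frame of colander between -0.118 and 0.118 m and y of done2_dot in the frame of colander between -0.098 and 0.098 m and z of done2_dot in the frame of colander between 0 and 0.075 m and x of done3_grip in the frame of colander between -0.118 and 0.118 m and y of done3_grip in the frame of colander between -0.098 and 0.098 m and z of done3_grip in the frame of colander between 0 and 0.075 m and x of done3_dot in the frame of colander between -0.118 and 0.118 m and y of done3_dot in the frame of colander between -0.098 and 0.098 m and z of done3_dot in the frame of colander between 0 and 0.075 m and value of joint pedal below 0.05 rad); the robot touches nothing.
It fails at once if a bystander (jar, pot lid, saucer, mug, sauce bottle, can, spoon) moved more than 4 cm (distance of any of jar, potlid, saucer, mug, sauce, can, spoon from where it was at the start of the episode above 0.04 m).
Of done1, done2, done3 only 1 to 3 are there at a start; the rules pass over those that are not, and their reading is None.
At some moment in a run one of dark, light may be knocked a few centimetres aside while the robot is not near it.
It also fails if it takes over 210 s, if anything falls off the work surface, if the arm or the gripper's body presses on something with over 40 N, if the wrist force passes 120 N, or if a joint passes its speed limit or range.

## Working session

There is one attempt and no reset: what is moved stays moved. The work goes in short steps, Python scripts to look and compute and a tool call to move; the robot and the scene stay as the last step left them, time stands still between calls to the robot, and variables do not carry over. Pictures are saved under pics/ and viewed, at most 14 in all, crops included, and the job is handed in when it is done.

Besides the shell and the picture viewer there is one more tool, called after "Request:" as name([rows], argument=value, ...), one row to a line, values as JSON. send_rows: Moves the arm, as the interface text tells. Shifts and turns lie within -1 to 1; 1 stands for 0.12 m of shift or 90 degrees of turn. Its arguments: {"type":"object","properties":{"motion":{"type":"array"},"grip":{"type":"number"},"squeeze":{"type":"number"}},"required":["motion"]}

```bash
mkdir -p pics; ls
cat > h.py <<'E'
import numpy as np, cv2
from workcell import status, vision, finish_job
from scipy.spatial.transform import Rotation as R
def grab(n, f=None):
    ci=vision.camera_info(n); im=vision.grab_frame(n)
    if f: cv2.imwrite('pics/'+f+'.png', im[:,:,::-1])
    return im,ci
def ray(ci,u,v,fish=False):
    K=np.array(ci['mtx']);T=np.array(ci['world_from_camera'])
    x=(u-K[0,2])/K[0,0];y=(v-K[1,2])/K[1,1]
    if fish:
        r=np.hypot(x,y); d=np.array([x/r*np.sin(r),y/r*np.sin(r),np.cos(r)]) if r>1e-9 else np.array([0,0,1.])
    else: d=np.array([x,y,1.])
    return T[:3,3],T[:3,:3]@d
def atz(ci,u,v,z,fish=False):
    o,d=ray(ci,u,v,fish); return o+d*(z-o[2])/d[2]
def proj(ci,p,fish=False):
    K=np.array(ci['mtx']);T=np.array(ci['world_from_camera'])
    c=T[:3,:3].T@(np.array(p)-T[:3,3])
    if fish:
        h=np.hypot(c[0],c[1]);a=np.arctan2(h,c[2]);x,y=c[:2]/h*a
    else: x,y=c[:2]/c[2]
    return np.array([K[0,0]*x+K[0,2],K[1,1]*y+K[1,2]])
E
python3 - <<'E'
from h import *
np.set_printoptions(precision=4,suppress=True)
for n in ['scene','side','wrist']:
    im,ci=grab(n,n+'0'); print(n,im.shape,np.array(ci['mtx']).tolist(),np.array(ci['world_from_camera']))
print(status.sense())
E
```

```text
pics
scene (480, 640, 3) [[460.6455919359415, 0.0, 315.277632326221], [0.0, 460.6455919359415, 238.03558209627667], [0.0, 0.0, 1.0]] [[-0.0663  0.82   -0.5684  1.2539]
 [ 0.9978  0.0521 -0.0413  0.0027]
 [-0.0042 -0.5699 -0.8217  1.0819]
 [ 0.      0.      0.      1.    ]]
side (480, 640, 3) [[483.77756269238336, 0.0, 319.2188250780426], [0.0, 483.77756269238336, 236.6867608826699], [0.0, 0.0, 1.0]] [[-0.7862 -0.371   0.4942 -0.0688]
 [-0.6175  0.4401 -0.6519  0.7607]
 [ 0.0244 -0.8177 -0.5751  0.787 ]
 [ 0.      0.      0.      1.    ]]
wrist (480, 640, 3) [[371.64829954431775, 0.0, 321.04511685132917], [0.0, 371.64829954431775, 241.4281363431974], [0.0, 0.0, 1.0]] [[ 0.2688 -0.9337 -0.2365  0.2329]
 [-0.9632 -0.2608 -0.0651 -0.5841]
 [-0.0009  0.2453 -0.9695  0.3845]
 [ 0.      0.      0.      1.    ]]
{'t': 0.15, 'joint_pos': array([-1.4046,  0.4914,  1.5593, -0.    ,  1.0917, -0.1056]), 'dq': array([ 0.0022, -0.0013, -0.0023, -0.0003, -0.0002, -0.0025]), 'joint_torque': array([  0.0005, -61.2897, -25.828 ,   0.0693,   0.0473,  -0.0001]), 'position': array([ 0.1678, -0.6019,  0.2392]), 'eef_rot': array([-0.0004,  0.9908,  0.1355, -0.    ]), 'ft_force': array([-0.0167,  0.4224, -0.0525]), 'wrist_torque': array([-0.049 , -0.0251, -0.028 ]), 'finger_force': 0.0, 'width': 0.0953537404667954}
```

View pics/scene0.png

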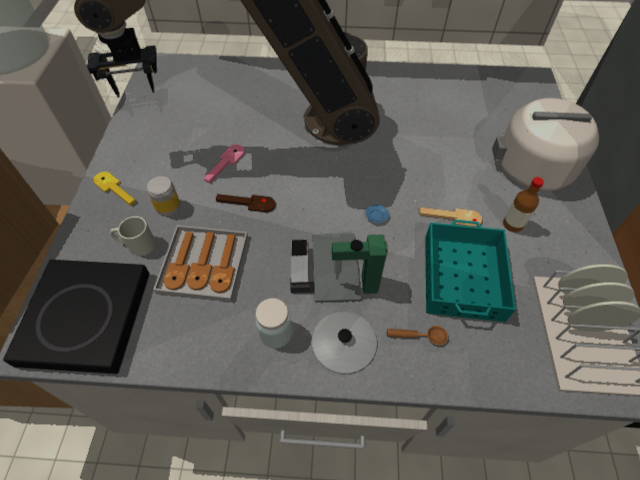

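View pics/side0.png

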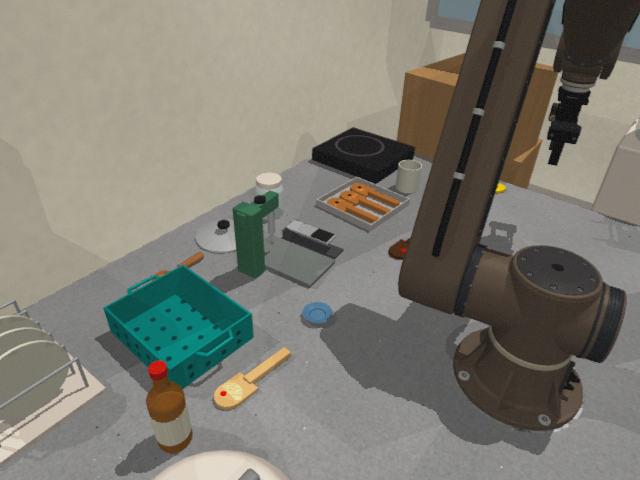

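The scene picture shows the dark paddle at (245,202), the pale one at (452,216), three brown ones in the tray at (180–230,262), the press bed at (337,266) and the colander at (470,270). A pink look-alike lies at (225,163) and a yellow one at (115,188). Both are outside the tray and the wrong colour, so I leave them alone. Next is an enlarged composite to confirm.

Run:
```python
from h import *
np.set_printoptions(precision=4,suppress=True)
s=cv2.imread('pics/scene0.png'); d=cv2.imread('pics/side0.png')
def c(im,x,y,w,h,W,H): return cv2.resize(im[y:y+h,x:x+w],(W,H),interpolation=cv2.INTER_CUBIC)
top=np.hstack([c(s,280,225,120,90,400,300),c(d,220,185,130,97,400,300)])
bot=np.hstack([c(s,205,185,80,30,400,150),c(s,410,200,80,30,400,150)])
b2=np.hstack([c(s,150,220,100,80,188,150),c(s,410,210,120,120,150,150),c(d,200,340,100,75,200,150),c(d,380,225,100,57,262,150)])
cv2.imwrite('pics/comp1.png',np.vstack([top,bot,b2]))
for n,im in(('scene',s),('side',d)):
    ci=vision.camera_info(n)
    h=cv2.cvtColor(im,cv2.COLOR_BGR2HSV)
    m=(((h[:,:,0]<5)|(h[:,:,0]>174))&(h[:,:,1]>190)&(h[:,:,2]>90)).astype(np.uint8)
    k,l,st,ce=cv2.connectedComponentsWithStats(m)
    for i in range(1,k):
        if st[i,4]>2: print(n,ce[i],st[i,4],atz(ci,*ce[i],0.010))
```

```text
scene [537.7246 181.5362] 69 [0.2571 0.62   0.01  ]
scene [263.5    199.7143] 14 [ 0.3823 -0.2159  0.01  ]
scene [474.  219.5] 6 [0.4177 0.4051 0.01  ]
side [403.6923 250.    ] 13 [ 0.3853 -0.2184  0.01  ]
side [157.5177 370.0177] 282 [0.5604 0.4491 0.01  ]
side [223.     393.3333] 18 [0.4192 0.4051 0.01  ]
```

View pics/comp1.png

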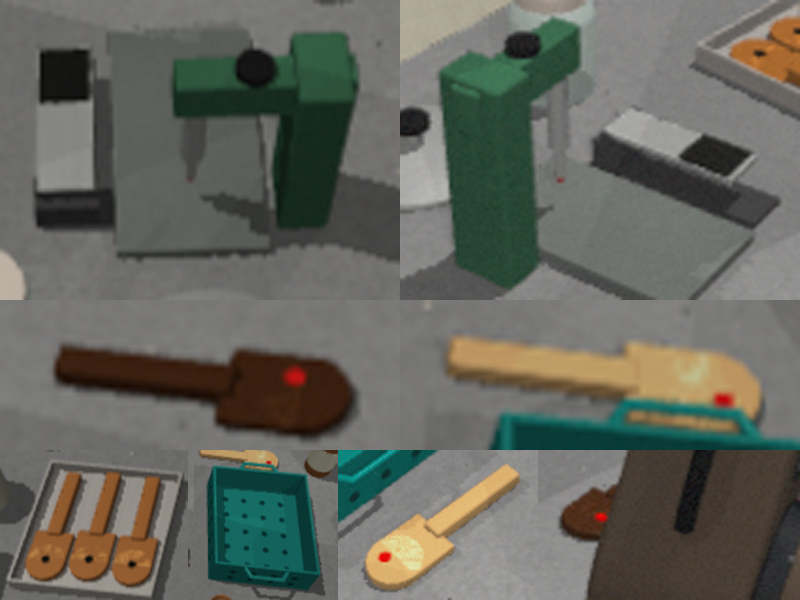

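The composite confirms both paddles, each with its red dot on the blade (dark dot at scene (263,200), pale at (474,219)), and three brown paddles with black marks in the tray. The tip shows at scene (337,279) and side (272,243), and the pad at scene (299,247).

Run:
```python
from h import *
np.set_printoptions(precision=4,suppress=True)
S=vision.camera_info('scene');D=vision.camera_info('side')
def tri(a,b):
    o1,d1=ray(S,*a);o2,d2=ray(D,*b);d1/=np.linalg.norm(d1);d2/=np.linalg.norm(d2)
    A=np.c_[d1,-d2];t=np.linalg.lstsq(A,o2-o1,rcond=None)[0];p,q=o1+d1*t[0],o2+d2*t[1];return (p+q)/2,np.linalg.norm(p-q)
print('tip',tri((337,279),(272,243.2)))
for n,u,v,z in [('bedTL',312.4,234,.012),('bedBL',315.1,300.2,.012),('bedBR',361,299,.012),('pad',299.2,247.5,.045),
 ('dEnd',217.2,198.2,.012),('dTip',275.2,204.8,.007),('lEnd',419.8,214,.012),('lTip',482,219,.007)]: print(n,atz(S,u,v,z))
# pose of paddles from dot + masks
s=cv2.imread('pics/scene0.png');h=cv2.cvtColor(s,cv2.COLOR_BGR2HSV)
m=((h[:,:,0]>80)&(h[:,:,0]<95)&(h[:,:,1]>120)).astype(np.uint8)
k,l,st,ce=cv2.connectedComponentsWithStats(m);i=1+np.argmax(st[1:,4]);print('col',st[i])
c=np.argwhere(l==i)[:,::-1].astype(np.float32);hu=cv2.convexHull(c)[:,0];print(cv2.approxPolyDP(hu,4,True)[:,0].tolist())
# tray
for n,u,v in [('trTL',150+50*.532,220+12*.533),('trTR',150+184*.532,220+24*.533),('trBL',150+8*.532,220+135*.533)]: print(n,atz(S,u,v,.022))
for n,u,v,z in[('m1',45,559-450,.014),('m2',88,559-450,.014),('m3',132,564-450,.014),('e1',70,474-450,.02),('e2',107,474-450,.02),('e3',147,475-450,.02)]:print(n,atz(S,150+u*.532,220+v*.533,z))
```

```text
tip (array([0.6547, 0.014 , 0.0352]), np.float64(0.002984401698071259))
bedTL [ 0.5003 -0.0602  0.012 ]
bedBL [ 0.7089 -0.0385  0.012 ]
bedBR [0.6978 0.0798 0.012 ]
pad [ 0.5704 -0.0907  0.045 ]
dEnd [ 0.3869 -0.3554  0.012 ]
dTip [ 0.3972 -0.179   0.007 ]
lEnd [0.4088 0.2488 0.012 ]
lTip [0.412  0.4297 0.007 ]
col [ 426  220   90  102 7750]
[[505.0, 321.0], [426.0, 312.0], [430.0, 223.0], [460.0, 220.0], [504.0, 230.0], [515.0, 307.0]]
trTL [ 0.5054 -0.4483  0.022 ]
trTR [ 0.5148 -0.2417  0.022 ]
trBL [ 0.717  -0.4562  0.022 ]
m1 [ 0.6687 -0.4182  0.014 ]
m2 [ 0.6648 -0.3573  0.014 ]
m3 [ 0.6688 -0.2935  0.014 ]
e1 [ 0.5242 -0.4137  0.02  ]
e2 [ 0.5207 -0.358   0.02  ]
e3 [ 0.5187 -0.2975  0.02  ]
```

Request:
send_rows([
  {"slide":[0.392,-0.273,0.125],"dr":[0,0,0]},
  {"slide":[0.392,-0.273,0.125],"dr":[0,0,0]},
  {"slide":[0.392,-0.273,0.125],"dr":[0,0,0]},
  {"slide":[0.392,-0.273,0.125],"dr":[0,0,0]},
  {"slide":[0.392,-0.273,0.125],"dr":[0,0,0]},
  {"slide":[0.392,-0.273,0.125],"dr":[0,0,0]},
  {"slide":[0,0,0],"dr":[0,0,-0.113]},
  {"slide":[0,0,0],"dr":[0,0,-0.113]},
  {"slide":[0,0,0],"dr":[0,0,-0.113]},
  {"slide":[0,0,0],"dr":[0,0,-0.113]},
  {"slide":[0,0,0],"dr":[0,0,-0.113]},
  {"slide":[0,0,0],"dr":[0,0,-0.113]},
  {"slide":[0,0,0],"dr":[0,0,-0.113]},
  {"slide":[0,0,0],"dr":[0,0,0]},
  {"slide":[0,0,0],"dr":[0,0,0]},
], grip=0.2, squeeze=40)

```text
t: 2.02
position: [0.3869, -0.337, 0.1496]
eef_rot: [0.0, 0.728, 0.685, 0.0]
ft_force: [0.5, -0.1, 0.8]
width: 0.0576
finger_force: 0.0
```

```bash
cat >> h.py <<'E'
np.set_printoptions(precision=4,suppress=True)
def st():
    s=status.sense(); q=s['eef_rot']; r=R.from_quat([q[1],q[2],q[3],q[0]]).as_matrix()
    a=np.degrees(np.arctan2(r[1,0],r[0,0])); return s,r,a
def plan(x,y,z,a=None):
    "units in tool axes to go there keeping/turning yaw (translate first)"
    s,r,a0=st(); d=r.T@(np.array([x,y,z])-s['position'])/.12
    print('pos',s['position'],'yaw %.1f'%a0,'t %.1f'%s['t'],'slide total',d,'dr total', None if a is None else -((a-a0+180)%360-180)/90,
      'level err', r[:,2], 'F',s['ft_force'],'w',s['width'])
def red(n,f=None):
    im,ci=grab(n,f); h=cv2.cvtColor(im,cv2.COLOR_RGB2HSV)
    m=(((h[:,:,0]<6)|(h[:,:,0]>173))&(h[:,:,1]>170)&(h[:,:,2]>80)).astype(np.uint8)
    k,l,s,c=cv2.connectedComponentsWithStats(m)
    return im,ci,[(c[i],s[i,4]) for i in range(1,k) if s[i,4]>2]
E
python3 - <<'E'
from h import *
im,ci,rs=red('wrist','w1')
for c,n in rs: print(c,n,atz(ci,*c,.010,True))
plan(.387,-.337,.03,86.7)
S=vision.camera_info('scene')
for z,p in [(.072,(426,312)),(.072,(430,223)),(.072,(504,230)),(.072,(515,307))]: print('col',atz(S,*p,z))
E
```

```text
[307.7393  79.8419] 234 [ 0.3832 -0.2145  0.01  ]
pos [ 0.3869 -0.337   0.1496] yaw 86.6 t 2.1 slide total [-0.0002  0.0006  0.9968] dr total -0.0013792308655979468 level err [ 0.     -0.0001 -1.    ] F [-0.1061 -0.186  -0.4082] w 0.057118652096678206
col [0.7538 0.2313 0.072 ]
col [0.4857 0.2608 0.072 ]
col [0.4967 0.4578 0.072 ]
col [0.7267 0.4462 0.072 ]
```

View pics/w1.png

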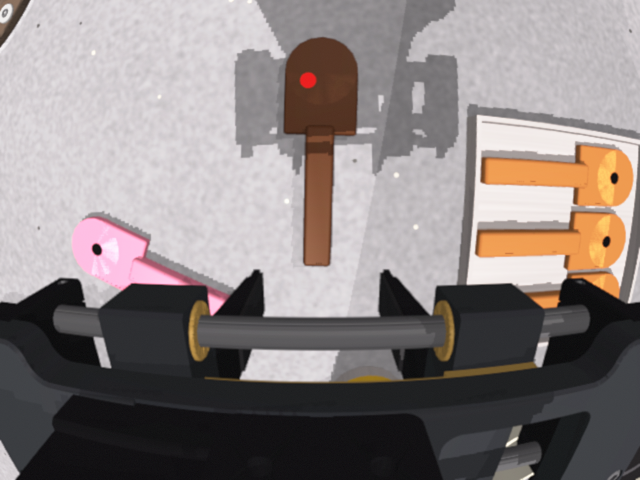

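The wrist view shows the dark paddle dead ahead: dot at (308,80), handle running from (316,265) to (320,130), and the pink look-alike clear at left. I'll work out its axis.

```bash
cat >> h.py <<'E'
def axis(ci,e,j,dot,off,zt=.016,zd=.010):
    "handle end px, join px, dot px -> grip xy, yaw"
    E=atz(ci,*e,zt,True)[:2];J=atz(ci,*j,zt,True)[:2];D=atz(ci,*dot,zd,True)[:2]
    u=(J-E)/np.linalg.norm(J-E);v=np.array([-u[1],u[0]])
    print('len',np.linalg.norm(J-E),'yaw',np.degrees(np.arctan2(u[1],u[0])),'grip from end',E+.055*u,'grip from dot',D-off[0]*u-off[1]*v)
    return E,J,D,u
E
python3 - <<'E'
from h import *
ci=vision.camera_info('wrist')
E,J,D,u=axis(ci,(316.5,265),(320,133),(307.74,79.84),(.09,.01))
print(E,J)
E
```

```text
len 0.1020597174628232 yaw 85.01852272918158 grip from end [ 0.3858 -0.3036] grip from dot [ 0.3852 -0.3051]
[ 0.381  -0.3584] [ 0.3899 -0.2567]
```

Request:
send_rows([
  {"slide":[0.02,-0.033,0.2],"dr":[0,0,0.016]},
  {"slide":[0,0,0.3],"dr":[0,0,0]},
  {"slide":[0,0,0.3],"dr":[0,0,0]},
  {"slide":[0,0,0.2],"dr":[0,0,0]},
  {"slide":[0,0,0],"dr":[0,0,0]},
])

```text
t: 2.7
position: [0.3826, -0.3338, 0.0284]
eef_rot: [-0.002, 0.736, 0.677, -0.0]
ft_force: [-0.1, -0.1, 0.1]
width: 0.0568
finger_force: 0.0
```

Request:
send_rows([
  {"slide":[0,0,0],"dr":[0,0,0]},
  {"slide":[0,0,0],"dr":[0,0,0]},
  {"slide":[0,0,0],"dr":[0,0,0]},
  {"slide":[0,0,0],"dr":[0,0,0]},
  {"slide":[0,0,0],"dr":[0,0,0]},
  {"slide":[0,0,-0.2],"dr":[0,0,0]},
  {"slide":[0,0,-0.3],"dr":[0,0,0]},
  {"slide":[0,0,-0.3],"dr":[0,0,0]},
  {"slide":[0,0,0],"dr":[0,0,0]},
], grip=-1, squeeze=40)

```text
t: 3.82
position: [0.3837, -0.335, 0.1277]
eef_rot: [0.002, 0.735, 0.678, -0.0]
ft_force: [0.1, -0.1, -1.2]
width: 0.0216
finger_force: 40.0
```

Run:
```python
from h import *
im,ci,rs=red('wrist','w2')
s,r,a=st()
for c,n in rs:
  D=atz(ci,*c,s['position'][2]-.02,True); print(c,n,D, 'in tool',r.T@(D-s['position']))
plan(.54,0,.126,5.7)
```

```text
[299.5118  37.2525] 594 [ 0.3829 -0.2147  0.1063] in tool [ 0.1194 -0.0102  0.0198]
pos [ 0.3833 -0.3345  0.1263] yaw 85.3 t 3.9 slide total [ 2.8847  1.0747 -0.0003] dr total 0.8847220839361231 level err [ 0.0013 -0.0015 -1.    ] F [ 0.0344  1.143  -0.7636] w 0.021513596007454568
```

Request:
send_rows([
  {"slide":[0.384,0.044,0],"dr":[0,0,0]},
  {"slide":[0.384,0.044,0],"dr":[0,0,0]},
  {"slide":[0.384,0.044,0],"dr":[0,0,0]},
  {"slide":[0.384,0.044,0],"dr":[0,0,0]},
  {"slide":[0.384,0.044,0],"dr":[0,0,0]},
  {"slide":[0.384,0.044,0],"dr":[0,0,0]},
  {"slide":[0.384,0.044,0],"dr":[0,0,0]},
  {"slide":[0,0,0],"dr":[0,0,0.1106]},
  {"slide":[0,0,0],"dr":[0,0,0.1106]},
  {"slide":[0,0,0],"dr":[0,0,0.1106]},
  {"slide":[0,0,0],"dr":[0,0,0.1106]},
  {"slide":[0,0,0],"dr":[0,0,0.1106]},
  {"slide":[0,0,0],"dr":[0,0,0.1106]},
  {"slide":[0,0,0],"dr":[0,0,0.1106]},
  {"slide":[0,0,0],"dr":[0,0,0.1106]},
  {"slide":[0,0,0],"dr":[0,0,0]},
  {"slide":[0,0,0.3],"dr":[0,0,0]},
  {"slide":[0,0,0.3],"dr":[0,0,0]},
  {"slide":[0,0,0],"dr":[0,0,0]},
])

```text
t: 6.25
position: [0.4449, -0.0157, 0.0517]
eef_rot: [-0.001, 0.999, 0.051, -0.003]
ft_force: [-0.0, 1.4, -1.0]
width: 0.0217
finger_force: 40.0
```

Run:
```python
from h import *
im,ci,rs=red('wrist','w3')
s,r,a=st(); z=s['position'][2]
for c,n in rs:
  D=atz(ci,*c,z-.0184,True);T=atz(ci,*c,.034,True); print(c,n,D,T, 'in tool',r.T@(D-s['position']))
plan(.4466,-.0163,.0425,5.7)
```

```text
[299.5507  37.2618] 592 [0.5613 0.0053 0.0346] [0.5614 0.0053 0.034 ] in tool [ 0.1172 -0.0092  0.0181]
pos [ 0.4456 -0.0158  0.053 ] yaw 5.8 t 6.3 slide total [0.0078 0.0052 0.0872] dr total 0.001617361506717114 level err [-0.0031  0.0005 -1.    ] F [ 0.6734  0.3623 -0.5092] w 0.021444216688361
```

View pics/w3.png

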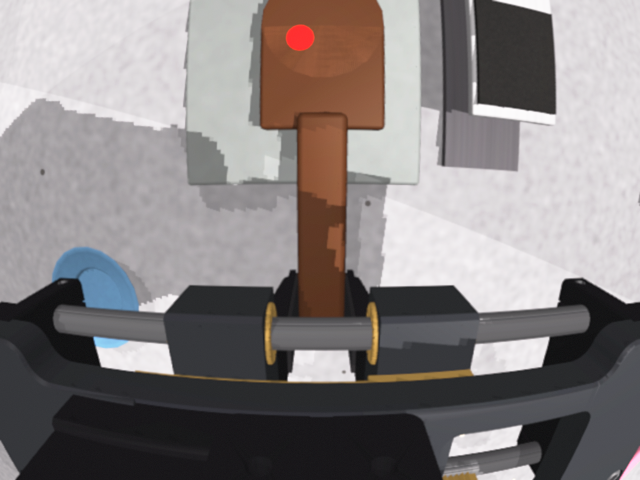

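The dark paddle is held straight over the bed, dot at (300,37), with the bed edges (188–420) parallel to the handle. Next I lower it and slide in.

Request:
send_rows([
  {"slide":[0,0,0.045],"dr":[0,0,0]},
  {"slide":[0,0,0.04],"dr":[0,0,0]},
  {"slide":[0.2,0,0],"dr":[0,0,0]},
  {"slide":[0.2,0,0],"dr":[0,0,0]},
  {"slide":[0.2,0,0],"dr":[0,0,0]},
  {"slide":[0,0,0],"dr":[0,0,0]},
  {"slide":[0,0,0],"dr":[0,0,0]},
])

```text
t: 7.18
position: [0.5169, -0.0087, 0.0435]
eef_rot: [-0.0, 0.999, 0.05, -0.0]
ft_force: [-0.4, -0.6, -0.2]
width: 0.0215
finger_force: 40.0
```

```bash
cat >> h.py <<'E'
def rel(f=None, zd=None):
    "dot vs tip in tool axes"
    im,ci,rs=red('wrist',f); s,r,a=st(); z=s['position'][2]-.0184 if zd is None else zd
    for c,n in rs:
        for nm,h in(('dot',z),('tip',.034)): P=atz(ci,*c,h,True); print(c,n,nm,P,'tool',r.T@(P-s['position']))
    print('pos',s['position'],'yaw',a,'F',s['ft_force'],'t',s['t'])
E
python3 - <<'E'
from h import *
rel('w4')
E
```

```text
[299.6198  37.3149] 597 dot [0.6339 0.012  0.0251] tool [ 0.1185 -0.009   0.0183]
[299.6198  37.3149] 597 tip [0.6312 0.0112 0.034 ] tool [ 0.1157 -0.0085  0.0094]
pos [ 0.5169 -0.0087  0.0435] yaw 5.7000247413619265 F [-0.5357  0.2799 -1.2414] t 7.225
```

View pics/w4.png

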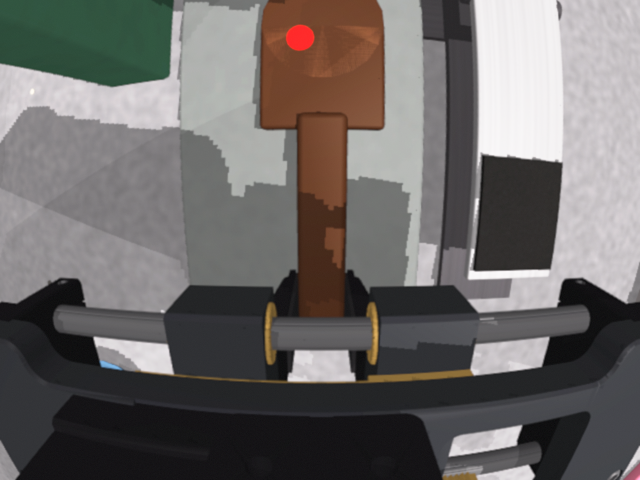

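Request:
send_rows([
  {"slide":[0.08,0,0],"dr":[0,0,0]},
  {"slide":[0.08,0,0],"dr":[0,0,0]},
  {"slide":[0,0,0],"dr":[0,0,0]},
  {"slide":[0,0,0],"dr":[0,0,0]},
])

```text
t: 7.72
position: [0.5368, -0.0068, 0.0433]
eef_rot: [0.0, 0.999, 0.05, -0.0]
ft_force: [0.3, 0.1, -1.1]
width: 0.0217
finger_force: 40.0
```

Run:
```python
from h import *
rel('w5')
ci=vision.camera_info('scene')
im,cs,rs=red('scene'); print([ (c,n) for c,n in rs])
cv2.imwrite('pics/scene5.png',im[:,:,::-1])
im2,cd,rs2=red('side'); print([(c,n) for c,n in rs2])
w=cv2.imread('pics/w5.png')
cv2.imwrite('pics/comp2.png',np.vstack([np.hstack([cv2.resize(w[0:150,220:420],(400,300)),cv2.resize(im[235:310,290:390,::-1],(400,300),interpolation=cv2.INTER_CUBIC)]),
 np.hstack([cv2.resize(im2[205:280,222:322,::-1],(400,300),interpolation=cv2.INTER_CUBIC),cv2.resize(w,(400,300))])]))
```

```text
[301.152   40.1446] 408 dot [0.6525 0.0131 0.0249] tool [ 0.1172 -0.0083  0.0184]
[301.152   40.1446] 408 tip [0.6498 0.0123 0.034 ] tool [ 0.1144 -0.0078  0.0093]
pos [ 0.5367 -0.0068  0.0433] yaw 5.694926645631588 F [-0.8622  0.2544 -0.5225] t 7.775
[(array([536.96, 182.24]), np.int32(100)), (array([474. , 219.5]), np.int32(6)), (array([336.0909, 280.9091]), np.int32(22))]
[(array([272.0714, 246.2857]), np.int32(14)), (array([157.6463, 369.9252]), np.int32(294)), (array([222.7826, 393.1304]), np.int32(23))]
```

View pics/comp2.png

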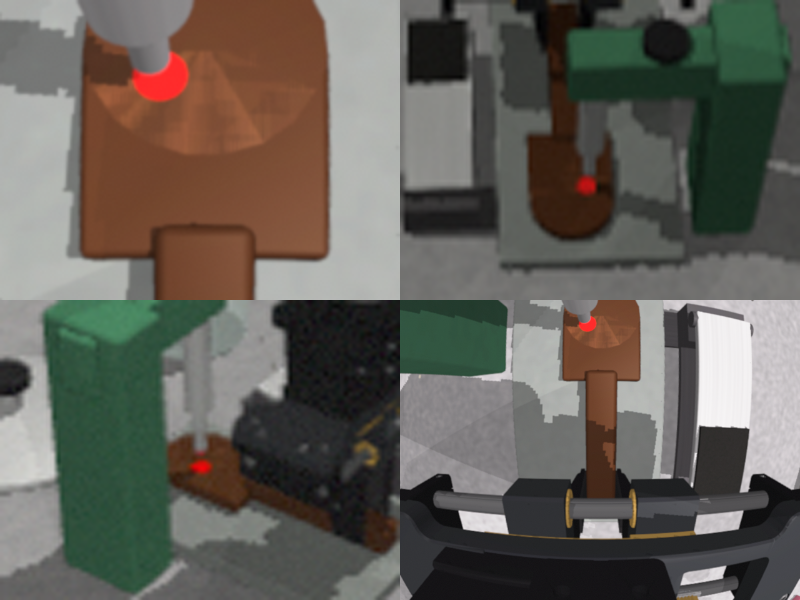

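The views show the dot right under the pin, wrist dot about (299,37) and pin end about (297,36), agreeing in the scene and side pictures. A quick numeric check follows.

Run:
```python
from h import *
s=cv2.imread('pics/scene0.png').astype(int); d=cv2.imread('pics/side0.png').astype(int)
for n,im,(u,v) in(('scene',s,(337,279)),('side',d,(272,243))):
    ci=vision.camera_info(n)
    w=im[v-7:v+8,u-7:u+8]; m=np.clip(w[:,:,2]-np.maximum(w[:,:,0],w[:,:,1])-25,0,None); 
    yy,xx=np.mgrid[v-7:v+8,u-7:u+8]; c=((xx*m).sum()/m.sum(),(yy*m).sum()/m.sum()); P=atz(ci,*c,.036); print(n,c,(m>0).sum(),P, 'below', proj(ci,P-[0,0,.0125]), 'mm/px',np.linalg.norm(atz(ci,c[0]+1,c[1],.03)-atz(ci,*c,.03)))
ci=vision.camera_info('wrist'); ss,r,a=st()
for p in[(297,36),(296,34)]: 
  P=atz(ci,*p,.034,True);print(P,r.T@(P-ss['position']))
P=atz(ci,299.6,37.3,ss['position'][2]-.0184,True);print('dot',P,r.T@(P-ss['position']))
print('pad',atz(ci,320/400*640,(470-300)/300*480,.045,True))
```

```text
scene (np.float64(nan), np.float64(nan)) 0 [nan nan nan] below [nan nan] mm/px nan
side (np.float64(271.62295081967216), np.float64(243.0)) 2 [0.6549 0.0132 0.036 ] below [271.7747 246.8155] mm/px 0.002652289878923854
[0.6516 0.0142 0.034 ] [ 0.1163 -0.0096  0.0094]
[0.6525 0.0147 0.034 ] [ 0.1173 -0.01    0.0094]
dot [0.6538 0.0139 0.025 ] [ 0.1185 -0.009   0.0184]
pad [ 0.5622 -0.0911  0.045 ]<stdin>:6: RuntimeWarning: invalid value encountered in scalar divide
```

Request:
send_rows([
  {"slide":[-0.01,-0.005,0.012],"dr":[0,0,0]},
  {"slide":[0,0,0.012],"dr":[0,0,0]},
  {"slide":[0,0,0],"dr":[0,0,0]},
  {"slide":[0,0,0],"dr":[0,0,0]},
])

```text
t: 8.38
position: [0.5358, -0.0064, 0.042]
eef_rot: [0.0, 0.999, 0.05, 0.001]
ft_force: [-4.9, -0.0, 22.0]
width: 0.0215
finger_force: 40.0
```

Request:
send_rows([
  {"slide":[0,0,0],"dr":[0,0,0]},
  {"slide":[0,0,0],"dr":[0,0,0]},
  {"slide":[0,0,0],"dr":[0,0,0]},
  {"slide":[0,0,0],"dr":[0,0,0]},
], grip=-0.3)

```text
t: 8.88
position: [0.5357, -0.0063, 0.0404]
eef_rot: [0.0, 0.999, 0.05, -0.0]
ft_force: [-0.0, 0.5, -0.1]
width: 0.0336
finger_force: 0.0
```

Run:
```python
from h import *
rel('w6',.022)
w=cv2.imread('pics/w6.png')
cv2.imwrite('pics/c6.png',cv2.resize(w[0:75,250:350],(800,600),interpolation=cv2.INTER_CUBIC))
```

```text
[300.3062  38.2375] 480 dot [0.6523 0.014  0.022 ] tool [ 0.118  -0.0087  0.0184]
[300.3062  38.2375] 480 tip [0.6487 0.0129 0.034 ] tool [ 0.1143 -0.008   0.0064]
pos [ 0.5357 -0.0063  0.0404] yaw 5.691811482700677 F [-0.3643  0.4859  0.01  ] t 8.925
```

View pics/c6.png

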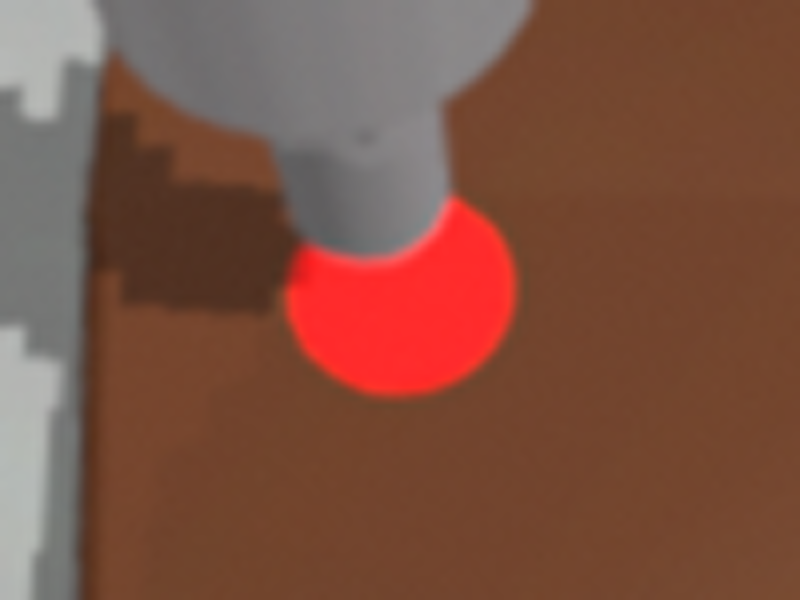

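Run:
```python
from h import *
ci=vision.camera_info('wrist'); s,r,a=st()
P=atz(ci,300.25,36.4,.022,True);print('dot',P,r.T@(P-s['position']))
for h in(.034,.036,.038):
  P=atz(ci,296,32.7,h,True)+r[:,0]*.004;print(h,P,r.T@(P-s['position']))
# nose bottom edge: crop (310,~140)->front lower edge of nose radius 9 at z .072
P=atz(ci,250+320/8,138/8,.072,True)+r[:,0]*.009;print('nose',P,r.T@(P-s['position']))
```

```text
dot [0.6532 0.0141 0.022 ] [ 0.1189 -0.0087  0.0184]
0.034 [0.655  0.0154 0.034 ] [ 0.1209 -0.0098  0.0064]
0.036 [0.6544 0.0152 0.036 ] [ 0.1202 -0.0096  0.0044]
0.038 [0.6538 0.015  0.038 ] [ 0.1196 -0.0095  0.0024]
nose [0.6531 0.0145 0.072 ] [ 0.1189 -0.0091 -0.0316]
```

Run:
```python
from h import *
ci=vision.camera_info('wrist'); s,r,a=st()
d=s['position']-np.array([.5169,-.0087,.0435])
for p in[(483,155),(561,160),(549,271),(474,266),(517,212)]: print(atz(ci,*p,.045+d[2],True)-d)
plan(.565,-.091,.13)
```

```text
[ 0.5908 -0.0684  0.045 ]
[ 0.5958 -0.1088  0.045 ]
[ 0.5443 -0.1142  0.045 ]
[ 0.5436 -0.0729  0.045 ]
[ 0.5694 -0.0891  0.045 ]
pos [ 0.5357 -0.0063  0.0404] yaw 5.7 t 8.9 slide total [ 0.1728  0.7262 -0.7467] dr total None level err [-0.0002 -0.0001 -1.    ] F [-0.3643  0.4859  0.01  ] w 0.03339926471966137
```

Request:
send_rows([
  {"slide":[0,0,-0.15],"dr":[0,0,0]},
  {"slide":[0,0,-0.3],"dr":[0,0,0]},
  {"slide":[0,0,-0.3],"dr":[0,0,0]},
  {"slide":[0,0,0],"dr":[0,0,0]},
  {"slide":[0.058,0.242,0],"dr":[0,0,0]},
  {"slide":[0.058,0.242,0],"dr":[0,0,0]},
  {"slide":[0.058,0.242,0],"dr":[0,0,0]},
  {"slide":[0,0,0],"dr":[0,0,0]},
])

```text
t: 9.93
position: [0.5652, -0.0924, 0.1293]
eef_rot: [-0.0, 0.999, 0.049, -0.001]
ft_force: [-1.1, -0.2, 0.1]
width: 0.0333
finger_force: 0.0
```

Request:
send_rows([
  {"slide":[0,0,0],"dr":[0,0,0]},
  {"slide":[0,0,0.2],"dr":[0,0,0]},
  {"slide":[0,0,0.25],"dr":[0,0,0]},
  {"slide":[0,0,0],"dr":[0,0,0]},
], grip=-1, squeeze=10)

```text
t: 10.42
position: [0.5639, -0.0898, 0.0749]
eef_rot: [-0.001, 0.999, 0.05, -0.002]
ft_force: [-0.5, -0.1, -0.7]
width: 0.0016
finger_force: 0.0
```

Run:
```python
from h import *
im,cs,rs=red('scene'); print('scene',[(c,n) for c,n in rs],[atz(cs,*c,.024) for c,n in rs])
im,cs,rs=red('side'); print([(c,n) for c,n in rs],[atz(cs,*c,.022) for c,n in rs])
plan(.565,-.091,.045)
```

```text
scene [(array([536.9314, 182.3137]), np.int32(102)), (array([474.2857, 219.5714]), np.int32(7)), (array([336.1905, 280.8571]), np.int32(21))] [array([0.2734, 0.6089, 0.024 ]), array([0.4288, 0.4006, 0.024 ]), array([0.6551, 0.0134, 0.024 ])]
[(array([272.    , 246.8462]), np.int32(13)), (array([157.512 , 369.9897]), np.int32(291)), (array([222.6667, 393.125 ]), np.int32(24))] [array([0.6558, 0.0114, 0.022 ]), array([0.5508, 0.4539, 0.022 ]), array([0.4125, 0.4107, 0.022 ])]
pos [ 0.5652 -0.0904  0.077 ] yaw 5.7 t 10.5 slide total [-0.0018  0.005   0.2664] dr total None level err [-0.0003  0.     -1.    ] F [-0.0065  0.4434  0.4801] w 0.0007026939673373041
```

Nothing has shifted: the dot's scene pixel is the same, and the pale paddle has not moved. Now I press the pedal in small steps.

Request:
send_rows([
  {"slide":[0,0,0.06],"dr":[0,0,0]},
  {"slide":[0,0,0.05],"dr":[0,0,0]},
  {"slide":[0,0,0.05],"dr":[0,0,0]},
  {"slide":[0,0,0.04],"dr":[0,0,0]},
  {"slide":[0,0,0.02],"dr":[0,0,0]},
  {"slide":[0,0,0],"dr":[0,0,0]},
])

```text
t: 11.28
position: [0.5654, -0.091, 0.0507]
eef_rot: [0.0, 0.999, 0.05, 0.0]
ft_force: [-1.0, 1.7, 8.3]
width: 0.0004
finger_force: 4.2
```

Request:
send_rows([
  {"slide":[0,0,0.02],"dr":[0,0,0]},
  {"slide":[0,0,0.01],"dr":[0,0,0]},
  {"slide":[0,0,0],"dr":[0,0,0]},
])

```text
t: 11.65
position: [0.5656, -0.091, 0.0474]
eef_rot: [0.0, 0.999, 0.05, 0.001]
ft_force: [-1.9, 1.3, 9.8]
width: 0.0003
finger_force: 4.5
```

Request:
send_rows([
  {"slide":[0,0,0.015],"dr":[0,0,0]},
  {"slide":[0,0,0.01],"dr":[0,0,0]},
  {"slide":[0,0,0],"dr":[0,0,0]},
])

```text
t: 12.02
position: [0.5659, -0.091, 0.0464]
eef_rot: [0.0, 0.999, 0.05, 0.002]
ft_force: [-6.7, 2.1, 32.8]
width: 0.0006
finger_force: 16.9
```

Request:
send_rows([
  {"slide":[0,0,0.01],"dr":[0,0,0]},
  {"slide":[0,0,0.0],"dr":[0,0,0]},
])

```text
t: 12.28
position: [0.566, -0.091, 0.046]
eef_rot: [0.001, 0.999, 0.05, 0.002]
ft_force: [-10.4, 3.3, 43.8]
width: 0.0006
finger_force: 22.2
```

The force jump from 10 N to over 30 N means the pedal is on its stop. I release it and go back over the handle.

Request:
send_rows([
  {"slide":[0,0,-0.05],"dr":[0,0,0]},
  {"slide":[0,0,-0.15],"dr":[0,0,0]},
  {"slide":[0,0,-0.25],"dr":[0,0,0]},
  {"slide":[0,0,-0.3],"dr":[0,0,0]},
  {"slide":[0,0,0],"dr":[0,0,0]},
  {"slide":[-0.058,-0.242,0],"dr":[0,0,0]},
  {"slide":[-0.058,-0.242,0],"dr":[0,0,0]},
  {"slide":[-0.058,-0.242,0],"dr":[0,0,0]},
  {"slide":[0,0,0],"dr":[0,0,0]},
  {"slide":[0,0,0],"dr":[0,0,0]},
], grip=-0.2)

```text
t: 13.52
position: [0.5359, -0.0067, 0.1321]
eef_rot: [0.0, 0.999, 0.05, -0.0]
ft_force: [-1.1, -0.2, -0.4]
width: 0.0384
finger_force: 0.0
```

Run:
```python
from h import *
rel('w7',.022)
im,cs,rs=red('scene'); print('scene',[(c,n) for c,n in rs])
cv2.imwrite('pics/scene7.png',im[:,:,::-1])
plan(.5357,-.0063,.0404,5.7)
```

```text
[307.6903  78.4258] 155 dot [0.6514 0.0135 0.022 ] tool [ 0.1168 -0.009   0.1101]
[307.6903  78.4258] 155 tip [0.6491 0.0128 0.034 ] tool [ 0.1145 -0.0085  0.0981]
pos [ 0.536  -0.0069  0.1321] yaw 5.669307722219685 F [1.2037 0.1476 0.0925] t 13.575
scene [(array([536.96, 182.24]), np.int32(100)), (array([474. , 219.5]), np.int32(6)), (array([336.1905, 280.8571]), np.int32(21))]
pos [ 0.536  -0.007   0.1321] yaw 5.7 t 13.6 slide total [-0.002  -0.0064  0.7644] dr total -0.0005136496672314984 level err [-0.     -0.0002 -1.    ] F [0.5123 0.0732 0.4018] w 0.03806260937679751
```

View pics/w7.png

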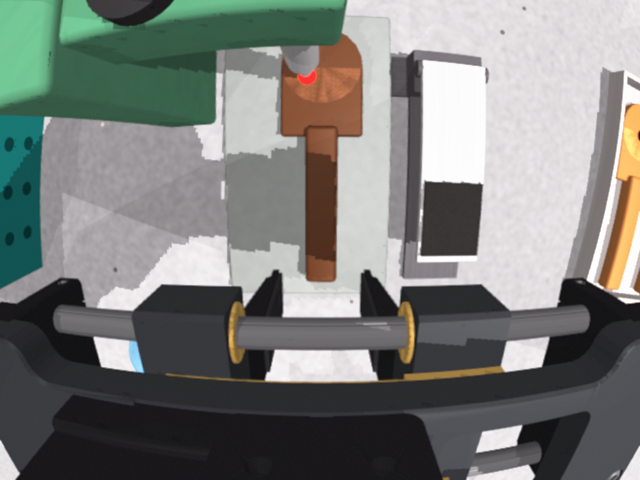

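The dark paddle lies still under the tip, dot at (308,78), with the pedal back up and the pad at (452,218). Next I pick it up again, back out and lift, then fit the colander numerically.

Request:
send_rows([
  {"slide":[0,0,0.3],"dr":[0,0,0]},
  {"slide":[0,0,0.3],"dr":[0,0,0]},
  {"slide":[0,0,0.15],"dr":[0,0,0]},
  {"slide":[0,0,0],"dr":[0,0,0]},
])

```text
t: 14.12
position: [0.5353, -0.007, 0.0411]
eef_rot: [-0.0, 0.999, 0.049, -0.001]
ft_force: [-0.4, -0.6, 0.2]
width: 0.0382
finger_force: 0.0
```

Request:
send_rows([
  {"slide":[0,0,0],"dr":[0,0,0]},
  {"slide":[0,0,0],"dr":[0,0,0]},
  {"slide":[0,0,0],"dr":[0,0,0]},
  {"slide":[0,0,0],"dr":[0,0,0]},
  {"slide":[0,0,-0.03],"dr":[0,0,0]},
  {"slide":[-0.25,0,0],"dr":[0,0,0]},
  {"slide":[-0.25,0,0],"dr":[0,0,0]},
  {"slide":[-0.25,0,0],"dr":[0,0,0]},
  {"slide":[0,0,0],"dr":[0,0,0]},
  {"slide":[0,0,-0.3],"dr":[0,0,0]},
  {"slide":[0,0,-0.4],"dr":[0,0,0]},
  {"slide":[0,0,-0.4],"dr":[0,0,0]},
  {"slide":[0,0,0],"dr":[0,0,0]},
], grip=-1, squeeze=40)

```text
t: 15.75
position: [0.4481, -0.0154, 0.1811]
eef_rot: [0.001, 0.999, 0.05, 0.003]
ft_force: [0.0, 0.1, -2.4]
width: 0.0217
finger_force: 40.0
```

Run:
```python
from h import *
from scipy.optimize import minimize
def mask(im):
    h=cv2.cvtColor(im,cv2.COLOR_BGR2HSV);m=((h[:,:,0]>78)&(h[:,:,0]<97)&(h[:,:,1]>110)).astype(np.uint8)
    k,l,s,c=cv2.connectedComponentsWithStats(m);i=1+np.argmax(s[1:,4]);b=(l==i).astype(np.uint8)
    b=cv2.morphologyEx(b,cv2.MORPH_CLOSE,np.ones((7,7)));return cv2.morphologyEx(b,cv2.MORPH_OPEN,np.ones((9,9)))
data=[(vision.camera_info(n),mask(cv2.imread(f'pics/{n}0.png'))) for n in('scene','side')]
def cost(p,full=False):
    x,y,t=p;c,s=np.cos(t),np.sin(t);o=[]
    for ci,m in data:
        P=[proj(ci,(x+c*a-s*b,y+s*a+c*b,z)) for a in(-.12,.12) for b in(-.1,.1) for z in(0,.072)]
        g=np.zeros((480*4,640*4),np.uint8);cv2.fillConvexPoly(g,cv2.convexHull((np.array(P)*4+1.5).round().astype(np.int32)),1)
        M=cv2.resize(m,None,fx=4,fy=4,interpolation=cv2.INTER_NEAREST);o.append(1-(g&M).sum()/(g|M).sum())
    return o if full else sum(o)
r=minimize(cost,[.607,.354,-.05],method='Nelder-Mead',options=dict(initial_simplex=[[.607,.354,-.05],[.617,.354,-.05],[.607,.364,-.05],[.607,.354,.02]],maxiter=80))
print(r.x,np.degrees(r.x[2]),cost(r.x,True))
im,cs,rs=red('scene'); print('scene',[(c,n) for c,n in rs])
plan(.45,.1,.17,5.7)
```

```text
[ 0.6078  0.3526 -0.0608] -3.4848925338591457 [np.float64(0.03594633100057931), np.float64(0.07144453712335563)]
scene [(array([536.9604, 182.297 ]), np.int32(101)), (array([474. , 219.5]), np.int32(6)), (array([336.0909, 222.0909]), np.int32(22))]
pos [ 0.4472 -0.0153  0.1792] yaw 5.7 t 15.8 slide total [ 0.1184 -0.9535  0.0762] dr total 1.0395772977113262e-05 level err [ 0.0038 -0.0007 -1.    ] F [ 0.2483  0.142  -1.3424] w 0.021707174294735888
```

Request:
send_rows([
  {"slide":[0,0,-0.33],"dr":[0,0,0]},
  {"slide":[0,0,-0.33],"dr":[0,0,0]},
  {"slide":[0.17,-0.422,0],"dr":[0,0,0]},
  {"slide":[0.17,-0.422,0],"dr":[0,0,0]},
  {"slide":[0.17,-0.422,0],"dr":[0,0,0]},
  {"slide":[0.17,-0.422,0],"dr":[0,0,0]},
  {"slide":[0.17,-0.422,0],"dr":[0,0,0]},
  {"slide":[0.17,-0.422,0],"dr":[0,0,0]},
  {"slide":[0,0,0],"dr":[0,0,0.102]},
  {"slide":[0,0,0],"dr":[0,0,0]},
  {"slide":[0,0,0],"dr":[0,0,0]},
])

```text
t: 17.18
position: [0.5378, 0.2988, 0.2562]
eef_rot: [0.0, 1.0, -0.029, -0.001]
ft_force: [-0.2, 0.1, -0.4]
width: 0.0214
finger_force: 40.0
```

Run:
```python
from h import *
plan(.539,.299,.044,-3.5)
grab('wrist','w8')
```

```text
pos [0.5378 0.2988 0.2562] yaw -3.3 t 17.2 slide total [ 0.0119 -0.0032  1.7682] dr total 0.0018825877760118854 level err [-0.0013 -0.0006 -1.    ] F [-0.1716  0.0702 -0.4011] w 0.02144763047934637
```

View pics/w8.png

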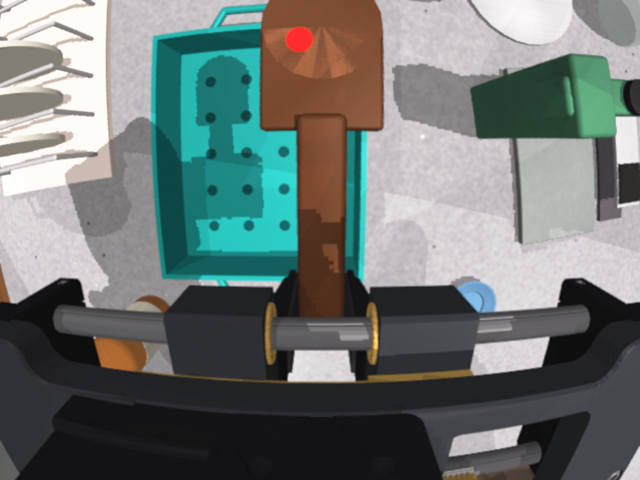

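The paddle is over the right (low-y) part of the colander (walls at columns 155 and 365) and parallel to it. I'll lower and release.

Request:
send_rows([
  {"slide":[0.012,-0.003,0.4],"dr":[0,0,0]},
  {"slide":[0,0,0.4],"dr":[0,0,0]},
  {"slide":[0,0,0.4],"dr":[0,0,0]},
  {"slide":[0,0,0.3],"dr":[0,0,0]},
  {"slide":[0,0,0.25],"dr":[0,0,0]},
  {"slide":[0,0,0],"dr":[0,0,0]},
])

```text
t: 17.98
position: [0.5386, 0.2986, 0.0454]
eef_rot: [0.001, 1.0, -0.03, -0.002]
ft_force: [0.5, -0.8, 0.4]
width: 0.0216
finger_force: 40.0
```

Request:
send_rows([
  {"slide":[0,0,0],"dr":[0,0,0]},
  {"slide":[0,0,0],"dr":[0,0,0]},
  {"slide":[0,0,0],"dr":[0,0,0]},
  {"slide":[0,0,-0.2],"dr":[0,0,0]},
  {"slide":[0,0,-0.3],"dr":[0,0,0]},
  {"slide":[0,0,-0.4],"dr":[0,0,0]},
  {"slide":[0,0,-0.3],"dr":[0,0,0]},
  {"slide":[0,0,0],"dr":[0,0,0]},
], grip=-0.25)

```text
t: 18.98
position: [0.5401, 0.2999, 0.1945]
eef_rot: [-0.001, 1.0, -0.03, 0.003]
ft_force: [0.7, -0.1, -0.8]
width: 0.0359
finger_force: 0.0
```

Run:
```python
from h import *
im,ci,rs=red('wrist','w9')
for c,n in rs: print(c,n,atz(ci,*c,.016,True))
C=np.array([.608,.353]);t=np.radians(-3.5);M=np.array([[np.cos(t),np.sin(t)],[-np.sin(t),np.cos(t)]])
for c,n in rs: print('col frame',M@(atz(ci,*c,.016,True)[:2]-C))
im,cs,rs=red('scene','scene9'); print('scene',[(c,n,atz(cs,*c,.01)) for c,n in rs])
im,cs,rs=red('side'); print('side',[(c,n,atz(cs,*c,.01)) for c,n in rs])
plan(.41,.27,.15,89)
```

```text
[311.1611  93.4778] 180 [0.6582 0.3011 0.016 ]
col frame [ 0.0533 -0.0487]
scene [(array([536.9314, 182.3137]), np.int32(102), array([0.2604, 0.6169, 0.01  ])), (array([474. , 219.5]), np.int32(6), array([0.4177, 0.4051, 0.01  ])), (array([446., 290.]), np.int32(23), array([0.6561, 0.302 , 0.01  ]))]
side [(array([184.5, 305.5]), np.int32(20), array([0.6662, 0.2962, 0.01  ])), (array([157.6913, 369.8423]), np.int32(298), array([0.5605, 0.4487, 0.01  ])), (array([223.    , 393.2105]), np.int32(19), array([0.4194, 0.4049, 0.01  ]))]
pos [0.5389 0.2993 0.1905] yaw -3.5 t 19.1 slide total [-1.0572  0.3091  0.3387] dr total -1.0276063244044187 level err [-0.0008 -0.0004 -1.    ] F [-0.3929  0.4463  0.0876] w 0.035834833329376155
```

Request:
send_rows([
  {"slide":[-0.264,0.077,0],"dr":[0,0,0]},
  {"slide":[-0.264,0.077,0],"dr":[0,0,0]},
  {"slide":[-0.264,0.077,0],"dr":[0,0,0]},
  {"slide":[-0.264,0.077,0],"dr":[0,0,0]},
  {"slide":[0,0,0],"dr":[0,0,-0.114]},
  {"slide":[0,0,0],"dr":[0,0,-0.114]},
  {"slide":[0,0,0],"dr":[0,0,-0.114]},
  {"slide":[0,0,0],"dr":[0,0,-0.114]},
  {"slide":[0,0,0],"dr":[0,0,-0.114]},
  {"slide":[0,0,0],"dr":[0,0,-0.114]},
  {"slide":[0,0,0],"dr":[0,0,-0.114]},
  {"slide":[0,0,0],"dr":[0,0,-0.114]},
  {"slide":[0,0,0],"dr":[0,0,-0.114]},
  {"slide":[0,0,0.33],"dr":[0,0,0]},
  {"slide":[0,0,0],"dr":[0,0,0]},
  {"slide":[0,0,0],"dr":[0,0,0]},
], grip=0.2)

```text
t: 21.12
position: [0.4107, 0.2704, 0.1518]
eef_rot: [-0.0, 0.714, 0.7, -0.0]
ft_force: [-0.2, 0.2, -0.0]
width: 0.0574
finger_force: 0.0
```

Run:
```python
from h import *
im,ci,rs=red('wrist','w10')
for c,n in rs: print(c,n,atz(ci,*c,.010,True))
h=cv2.cvtColor(im,cv2.COLOR_RGB2HSV);m=((h[:,:,0]>10)&(h[:,:,0]<28)&(h[:,:,1]>70)&(h[:,:,2]>120)).astype(np.uint8);m[275:]=0
k,l,s,c=cv2.connectedComponentsWithStats(m)
for i in range(1,k):
    if s[i,4]>800: print(s[i],[ (v,round(np.where(l[v]==i)[0].mean(),1),np.ptp(np.where(l[v]==i)[0])) for v in range(s[i,1],s[i,1]+s[i,3],12)])
plan(.4075,.271,.0285,89)
```

```text
[328.0745  62.2484] 161 [0.4176 0.4068 0.01  ]
[589.5086 200.3879] 116 [0.6638 0.3007 0.01  ]
[ 276   36   78  228 7855] [(36, np.float64(317.0), np.int64(12)), (48, np.float64(317.0), np.int64(56)), (60, np.float64(313.4), np.int64(69)), (72, np.float64(317.0), np.int64(72)), (84, np.float64(316.0), np.int64(72)), (96, np.float64(315.0), np.int64(72)), (108, np.float64(313.5), np.int64(73)), (120, np.float64(312.5), np.int64(73)), (132, np.float64(322.0), np.int64(50)), (144, np.float64(310.0), np.int64(28)), (156, np.float64(307.8), np.int64(28)), (168, np.float64(304.6), np.int64(27)), (180, np.float64(302.5), np.int64(27)), (192, np.float64(309.4), np.int64(28)), (204, np.float64(308.4), np.int64(28)), (216, np.float64(302.2), np.int64(27)), (228, np.float64(304.0), np.int64(28)), (240, np.float64(303.0), np.int64(28)), (252, np.float64(302.0), np.int64(26))]
pos [0.4109 0.2704 0.1522] yaw 88.8 t 21.2 slide total [ 0.0041 -0.0285  1.0305] dr total -0.0018049217306901886 level err [ 0.0004  0.0001 -1.    ] F [ 0.014   0.4152 -0.7655] w 0.05703238578313674
```

Run:
```python
from h import *
ci=vision.camera_info('wrist')
E,J,D,u=axis(ci,(301.2,263.5),(310.7,136),(328.07,62.25),(.104,-.008))
g=(E+.055*u+D-.104*u+.008*np.array([-u[1],u[0]])*1)/2
t=g-.03*u; print(g,t); plan(t[0],t[1],.0285,np.degrees(np.arctan2(u[1],u[0])))
```

```text
len 0.09978976014945402 yaw 84.23844164630518 grip from end [0.3992 0.3042] grip from dot [0.3996 0.3044]
[0.3994 0.3043] [0.3964 0.2745]
pos [0.4109 0.2704 0.1522] yaw 88.8 t 21.2 slide total [ 0.031  -0.1219  1.0305] dr total 0.05110128219925261 level err [ 0.0004  0.0001 -1.    ] F [ 0.014   0.4152 -0.7655] w 0.05703238578313674
```

Request:
send_rows([
  {"slide":[0.031,-0.122,0.1],"dr":[0,0,0]},
  {"slide":[0,0,0.2],"dr":[0,0,0.051]},
  {"slide":[0,0,0.3],"dr":[0,0,0]},
  {"slide":[0,0,0.27],"dr":[0,0,0]},
  {"slide":[0,0,0.15],"dr":[0,0,0]},
  {"slide":[0,0,0],"dr":[0,0,0]},
])

```text
t: 21.92
position: [0.3961, 0.2743, 0.029]
eef_rot: [-0.0, 0.742, 0.671, -0.0]
ft_force: [0.7, -1.0, 0.5]
width: 0.0567
finger_force: 0.0
```

Request:
send_rows([
  {"slide":[0,0,0],"dr":[0,0,0]},
  {"slide":[0,0,0],"dr":[0,0,0]},
  {"slide":[0,0,0],"dr":[0,0,0]},
  {"slide":[0,0,0],"dr":[0,0,0]},
  {"slide":[0,0,0],"dr":[0,0,0]},
  {"slide":[0,0,-0.2],"dr":[0,0,0]},
  {"slide":[0,0,-0.3],"dr":[0,0,0]},
  {"slide":[0,0,-0.4],"dr":[0,0,0]},
  {"slide":[0,0,0],"dr":[0,0,0]},
  {"slide":[0,0,0],"dr":[0,0,0]},
], grip=-1, squeeze=40)

```text
t: 23.18
position: [0.3957, 0.2741, 0.1366]
eef_rot: [-0.0, 0.742, 0.671, -0.0]
ft_force: [0.6, 0.5, -0.2]
width: 0.0216
finger_force: 40.0
```

Run:
```python
from h import *
im,ci,rs=red('wrist','w11')
s,r,a=st()
for c,n in rs:
  D=atz(ci,*c,s['position'][2]-.0184,True); print(c,n,D, 'in tool',r.T@(D-s['position']))
h=cv2.cvtColor(im,cv2.COLOR_RGB2HSV);m=((h[:,:,0]>10)&(h[:,:,0]<28)&(h[:,:,1]>70)&(h[:,:,2]>120)).astype(np.uint8);m[275:]=0
k,l,q,c=cv2.connectedComponentsWithStats(m);i=1+np.argmax(q[1:,4]); print(q[i],[ (v,round(np.where(l[v]==i)[0].mean(),1),np.ptp(np.where(l[v]==i)[0])) for v in range(q[i,1],q[i,1]+q[i,3],24)])
plan(.4466,-.0163,.13,5.7)
```

```text
[340.0231   8.9144] 432 [0.4163 0.406  0.1177] in tool [0.1333 0.0075 0.0183]
[609.5085 184.6864] 118 [0.5599 0.3169 0.1177] in tool [0.0591 0.1592 0.0181]
[  259     0   126   275 22308] [(0, np.float64(318.2), np.int64(110)), (24, np.float64(322.5), np.int64(123)), (48, np.float64(322.0), np.int64(124)), (72, np.float64(322.0), np.int64(124)), (96, np.float64(322.0), np.int64(124)), (120, np.float64(321.5), np.int64(125)), (144, np.float64(322.0), np.int64(50)), (168, np.float64(321.5), np.int64(49)), (192, np.float64(321.5), np.int64(49)), (216, np.float64(321.0), np.int64(48)), (240, np.float64(321.5), np.int64(47)), (264, np.float64(313.5), np.int64(46))]
pos [0.3955 0.2741 0.1361] yaw 84.3 t 23.2 slide total [-2.3649  0.6654  0.0527] dr total 0.8729024654250922 level err [-0.0014 -0.0009 -1.    ] F [-0.3375 -0.6633 -1.3874] w 0.021940440906917703
```

Request:
send_rows([
  {"slide":[-0.372,0.093,0],"dr":[0,0,0]},
  {"slide":[-0.372,0.093,0],"dr":[0,0,0]},
  {"slide":[-0.372,0.093,0],"dr":[0,0,0]},
  {"slide":[-0.372,0.093,0],"dr":[0,0,0]},
  {"slide":[-0.372,0.093,0],"dr":[0,0,0]},
  {"slide":[-0.372,0.093,0],"dr":[0,0,0]},
  {"slide":[0,0,0],"dr":[0,0,0.1091]},
  {"slide":[0,0,0],"dr":[0,0,0.1091]},
  {"slide":[0,0,0],"dr":[0,0,0.1091]},
  {"slide":[0,0,0],"dr":[0,0,0.1091]},
  {"slide":[0,0,0],"dr":[0,0,0.1091]},
  {"slide":[0,0,0],"dr":[0,0,0.1091]},
  {"slide":[0,0,0],"dr":[0,0,0.1091]},
  {"slide":[0,0,0],"dr":[0,0,0.1091]},
  {"slide":[0,0,0],"dr":[0,0,0]},
  {"slide":[0,0,0.3],"dr":[0,0,0]},
  {"slide":[0,0,0.3],"dr":[0,0,0]},
  {"slide":[0,0,0],"dr":[0,0,0]},
  {"slide":[0,0,0],"dr":[0,0,0]},
])

```text
t: 25.6
position: [0.436, 0.0011, 0.0656]
eef_rot: [0.0, 0.999, 0.051, -0.0]
ft_force: [0.2, -0.6, -0.1]
width: 0.0219
finger_force: 40.0
```

Run:
```python
from h import *
rel('w12'); plan(.5204,.0092,.0435,5.7)
```

```text
[340.0662   8.8818] 423 dot [0.5687 0.0057 0.0476] tool [0.1322 0.0087 0.0185]
[340.0662   8.8818] 423 tip [0.5741 0.0056 0.034 ] tool [0.1376 0.0094 0.0321]
pos [0.4362 0.0011 0.066 ] yaw 5.7891925980688566 F [-0.5324  1.736  -0.4525] t 25.65
pos [0.4362 0.0011 0.066 ] yaw 5.8 t 25.6 slide total [0.7044 0.0033 0.1881] dr total 0.0009910288674316488 level err [ 0.001  -0.0002 -1.    ] F [-0.5324  1.736  -0.4525] w 0.021779128009410335
```

Request:
send_rows([
  {"slide":[0,0,0.12],"dr":[0,0,0]},
  {"slide":[0,0,0.06],"dr":[0,0,0]},
  {"slide":[0,0,0],"dr":[0,0,0]},
  {"slide":[0.24,0.001,0],"dr":[0,0,0]},
  {"slide":[0.24,0.001,0],"dr":[0,0,0]},
  {"slide":[0.22,0.001,0],"dr":[0,0,0]},
  {"slide":[0,0,0],"dr":[0,0,0]},
  {"slide":[0,0,0],"dr":[0,0,0]},
])

```text
t: 26.65
position: [0.5186, 0.0092, 0.0437]
eef_rot: [-0.0, 0.999, 0.05, -0.0]
ft_force: [-0.5, -0.5, -0.4]
width: 0.0218
finger_force: 40.0
```

Run:
```python
from h import *
rel('w13')
im,cs,rs=red('scene','scene13'); print('scene',[(c,n,atz(cs,*c,.024)) for c,n in rs])
im2,cd,rs2=red('side'); print('side',[(c,n,atz(cd,*c,.024)) for c,n in rs2])
plan(.5204,.0092,.0435,5.7)
w=cv2.imread('pics/w13.png')
cv2.imwrite('pics/comp13.png',np.hstack([cv2.resize(w[0:75,270:370],(400,300),interpolation=cv2.INTER_CUBIC),cv2.resize(im[235:310,290:390,::-1],(400,300),interpolation=cv2.INTER_CUBIC)]))
```

```text
[340.0238   9.05  ] 420 dot [0.6513 0.0136 0.0253] tool [0.1326 0.0088 0.0183]
[340.0238   9.05  ] 420 tip [0.6478 0.0137 0.034 ] tool [0.1292 0.0084 0.0096]
pos [0.5185 0.0091 0.0437] yaw 5.71605628858379 F [ 0.3676  0.0074 -0.4544] t 26.7
scene [(array([536.9604, 182.297 ]), np.int32(101), array([0.2733, 0.609 , 0.024 ])), (array([336., 280.]), np.int32(11), array([0.6525, 0.0128, 0.024 ])), (array([446.0909, 290.0909]), np.int32(22), array([0.6642, 0.2983, 0.024 ]))]
side [(array([272.2857, 246.4286]), np.int32(7), array([0.6546, 0.0115, 0.024 ])), (array([184.619 , 305.4286]), np.int32(21), array([0.6529, 0.3043, 0.024 ])), (array([157.5685, 370.0274]), np.int32(292), array([0.549 , 0.4547, 0.024 ]))]
pos [0.5187 0.0091 0.0437] yaw 5.7 t 26.8 slide total [0.0139 0.0002 0.0017] dr total 1.8122162026972748e-05 level err [-0.0005 -0.     -1.    ] F [-0.0087  0.027  -0.3016] w 0.02154528418983186
```

View pics/comp13.png

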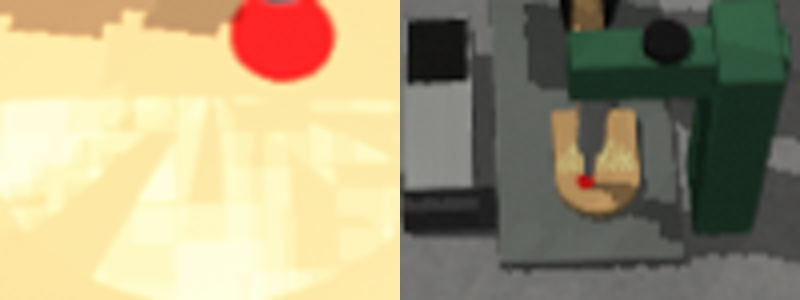

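Scene and wrist both put the dot (340,8) about 2 mm short of the tip, matching the plan. I nudge, lower and release.

Request:
send_rows([
  {"slide":[0.016,0,0],"dr":[0,0,0]},
  {"slide":[0,0,0.012],"dr":[0,0,0]},
  {"slide":[0,0,0.005],"dr":[0,0,0]},
  {"slide":[0,0,0],"dr":[0,0,0]},
  {"slide":[0,0,0],"dr":[0,0,0]},
])

```text
t: 27.42
position: [0.5213, 0.0093, 0.0415]
eef_rot: [0.0, 0.999, 0.05, -0.0]
ft_force: [-0.5, -0.2, 0.0]
width: 0.0213
finger_force: 40.0
```

Request:
send_rows([
  {"slide":[0,0,0],"dr":[0,0,0]},
  {"slide":[0,0,0],"dr":[0,0,0]},
  {"slide":[0,0,0],"dr":[0,0,0]},
  {"slide":[0,0,0],"dr":[0,0,0]},
], grip=-0.3)

```text
t: 27.92
position: [0.5214, 0.0093, 0.0415]
eef_rot: [0.0, 0.999, 0.05, 0.0]
ft_force: [-0.6, -0.2, -0.9]
width: 0.033
finger_force: 0.0
```

Run:
```python
from h import *
rel('w14',.022)
im,cs,rs=red('scene'); print('scene',[(c,n,atz(cs,*c,.024)) for c,n in rs])
im2,cd,rs2=red('side'); print('side',[(c,n,atz(cd,*c,.024)) for c,n in rs2])
plan(.565,-.091,.13)
```

```text
[340.2845  10.2789] 355 dot [0.654  0.0135 0.022 ] tool [0.1324 0.009  0.0195]
[340.2845  10.2789] 355 tip [0.6492 0.0136 0.034 ] tool [0.1276 0.0084 0.0075]
pos [0.5214 0.0093 0.0415] yaw 5.708252974234868 F [-1.1173  0.8278 -0.2986] t 27.975
scene [(array([536.99, 182.25]), np.int32(100), array([0.2731, 0.6091, 0.024 ])), (array([336. , 280.8]), np.int32(10), array([0.6549, 0.0129, 0.024 ])), (array([446.0909, 290.0909]), np.int32(22), array([0.6642, 0.2983, 0.024 ]))]
side [(array([271.5   , 246.6667]), np.int32(6), array([0.6554, 0.0136, 0.024 ])), (array([184.5789, 305.5789]), np.int32(19), array([0.6526, 0.3046, 0.024 ])), (array([157.5411, 369.976 ]), np.int32(292), array([0.5491, 0.4547, 0.024 ]))]
pos [0.5214 0.0093 0.0415] yaw 5.7 t 28.1 slide total [ 0.2784  0.868  -0.7373] dr total None level err [ 0.0001 -0.0001 -1.    ] F [0.4527 0.4163 0.3222] w 0.033635424544658864
```

Request:
send_rows([
  {"slide":[0,0,-0.15],"dr":[0,0,0]},
  {"slide":[0,0,-0.3],"dr":[0,0,0]},
  {"slide":[0,0,-0.3],"dr":[0,0,0]},
  {"slide":[0,0,0],"dr":[0,0,0]},
  {"slide":[0.0695,0.217,0],"dr":[0,0,0]},
  {"slide":[0.0695,0.217,0],"dr":[0,0,0]},
  {"slide":[0.0695,0.217,0],"dr":[0,0,0]},
  {"slide":[0.0695,0.217,0],"dr":[0,0,0]},
  {"slide":[0,0,0],"dr":[0,0,0]},
])

```text
t: 29.2
position: [0.565, -0.0922, 0.1303]
eef_rot: [-0.0, 0.999, 0.049, -0.001]
ft_force: [-1.1, -0.2, 0.3]
width: 0.0329
finger_force: 0.0
```

Request:
send_rows([
  {"slide":[0,0,0],"dr":[0,0,0]},
  {"slide":[0,0,0.2],"dr":[0,0,0]},
  {"slide":[0,0,0.25],"dr":[0,0,0]},
  {"slide":[0,0,0],"dr":[0,0,0]},
  {"slide":[0,0,0],"dr":[0,0,0]},
], grip=-1, squeeze=10)

```text
t: 29.82
position: [0.5651, -0.0906, 0.0782]
eef_rot: [0.0, 0.999, 0.05, 0.0]
ft_force: [-0.2, 0.2, -0.5]
width: 0.0006
finger_force: 0.0
```

Run:
```python
from h import *
im,cs,rs=red('scene'); print('scene',[(c,n) for c,n in rs])
im2,cd,rs2=red('side'); print('side',[(c,n) for c,n in rs2])
plan(.565,-.091,.0474)
```

```text
scene [(array([536.9314, 182.3137]), np.int32(102)), (array([336. , 280.8]), np.int32(10)), (array([446., 290.]), np.int32(23))]
side [(array([271.5, 246.5]), np.int32(8)), (array([184.5, 305.5]), np.int32(20)), (array([157.6   , 369.9966]), np.int32(290))]
pos [ 0.5654 -0.0909  0.0786] yaw 5.7 t 29.9 slide total [-0.0036  0.0007  0.2603] dr total None level err [ 0.0016 -0.0005 -1.    ] F [-0.8545 -0.0405 -0.4516] w 0.0005722765245551106
```

Request:
send_rows([
  {"slide":[0,0,0.07],"dr":[0,0,0]},
  {"slide":[0,0,0.05],"dr":[0,0,0]},
  {"slide":[0,0,0.05],"dr":[0,0,0]},
  {"slide":[0,0,0.04],"dr":[0,0,0]},
  {"slide":[0,0,0.03],"dr":[0,0,0]},
  {"slide":[0,0,0.02],"dr":[0,0,0]},
  {"slide":[0,0,0.01],"dr":[0,0,0]},
  {"slide":[0,0,0],"dr":[0,0,0]},
])

```text
t: 30.92
position: [0.5655, -0.0912, 0.0467]
eef_rot: [0.0, 0.999, 0.05, 0.001]
ft_force: [-5.2, 1.5, 22.2]
width: 0.0003
finger_force: 11.5
```

Request:
send_rows([
  {"slide":[0,0,0.01],"dr":[0,0,0]},
  {"slide":[0,0,0],"dr":[0,0,0]},
  {"slide":[0,0,0],"dr":[0,0,0]},
])

```text
t: 31.3
position: [0.5656, -0.0911, 0.0463]
eef_rot: [0.001, 0.999, 0.05, 0.001]
ft_force: [-7.2, 2.1, 32.3]
width: 0.0008
finger_force: 16.6
```

The pedal is on its stop again, at the same depth and with the same force rise. I release it and return over the pale handle.

Request:
send_rows([
  {"slide":[0,0,-0.05],"dr":[0,0,0]},
  {"slide":[0,0,-0.15],"dr":[0,0,0]},
  {"slide":[0,0,-0.25],"dr":[0,0,0]},
  {"slide":[0,0,-0.28],"dr":[0,0,0]},
  {"slide":[0,0,0],"dr":[0,0,0]},
  {"slide":[-0.0695,-0.217,0],"dr":[0,0,0]},
  {"slide":[-0.0695,-0.217,0],"dr":[0,0,0]},
  {"slide":[-0.0695,-0.217,0],"dr":[0,0,0]},
  {"slide":[-0.0695,-0.217,0],"dr":[0,0,0]},
  {"slide":[0,0,0],"dr":[0,0,0]},
  {"slide":[0,0,0],"dr":[0,0,0]},
], grip=-0.2)

```text
t: 32.67
position: [0.5216, 0.0089, 0.1312]
eef_rot: [0.0, 0.999, 0.05, -0.0]
ft_force: [0.3, -0.4, -0.2]
width: 0.038
finger_force: 0.0
```

Run:
```python
from h import *
rel('w15',.022)
im,cs,rs=red('scene','scene15'); print('scene',[(c,n) for c,n in rs])
plan(.5214,.0093,.0415,5.7)
```

```text
[333.5882  58.3333] 102 dot [0.653 0.013 0.022] tool [0.1311 0.0086 0.1092]
[333.5882  58.3333] 102 tip [0.65   0.0131 0.034 ] tool [0.1281 0.0082 0.0972]
pos [0.5217 0.0086 0.1312] yaw 5.682958399910542 F [ 0.7031 -0.3306 -0.2645] t 32.725
scene [(array([536.96, 182.24]), np.int32(100)), (array([336., 281.]), np.int32(9)), (array([446.0909, 290.0909]), np.int32(22))]
pos [0.5217 0.0086 0.1313] yaw 5.7 t 32.8 slide total [-0.0022 -0.0065  0.748 ] dr total -0.0003732185714480036 level err [-0.     -0.0002 -1.    ] F [ 0.3329  1.2329 -0.7268] w 0.03840250919020644
```

Request:
send_rows([
  {"slide":[0,0,0.3],"dr":[0,0,0]},
  {"slide":[0,0,0.3],"dr":[0,0,0]},
  {"slide":[0,-0.006,0.15],"dr":[0,0,0]},
  {"slide":[0,0,0],"dr":[0,0,0]},
])

```text
t: 33.28
position: [0.521, 0.0094, 0.0403]
eef_rot: [-0.0, 0.999, 0.049, -0.001]
ft_force: [0.7, -0.4, 0.8]
width: 0.0376
finger_force: 0.0
```

Request:
send_rows([
  {"slide":[0,0,0],"dr":[0,0,0]},
  {"slide":[0,0,0],"dr":[0,0,0]},
  {"slide":[0,0,0],"dr":[0,0,0]},
  {"slide":[0,0,0],"dr":[0,0,0]},
  {"slide":[0,0,-0.03],"dr":[0,0,0]},
  {"slide":[-0.25,0,0],"dr":[0,0,0]},
  {"slide":[-0.25,0,0],"dr":[0,0,0]},
  {"slide":[-0.2,0,0],"dr":[0,0,0]},
  {"slide":[0,0,0],"dr":[0,0,0]},
  {"slide":[0,0,-0.3],"dr":[0,0,0]},
  {"slide":[0,0,-0.4],"dr":[0,0,0]},
  {"slide":[0,0,-0.4],"dr":[0,0,0]},
  {"slide":[0,0,-0.4],"dr":[0,0,0]},
  {"slide":[0,0,-0.3],"dr":[0,0,0]},
  {"slide":[0,0,0],"dr":[0,0,0]},
], grip=-1, squeeze=40)

```text
t: 35.15
position: [0.4393, 0.0017, 0.2638]
eef_rot: [0.001, 0.999, 0.05, 0.003]
ft_force: [-0.2, -0.2, -1.2]
width: 0.0215
finger_force: 40.0
```

Run:
```python
from h import *
plan(.5426,.358,.26,-3.5)
```

```text
pos [0.4393 0.0017 0.2638] yaw 5.7 t 35.1 slide total [ 1.1528 -2.8686  0.034 ] dr total 0.10248901144753278 level err [ 0.0059 -0.0009 -1.    ] F [-0.1542 -0.1921 -1.2269] w 0.02154173185152221
```

Request:
send_rows([
  {"slide":[0.165,-0.41,0],"dr":[0,0,0]},
  {"slide":[0.165,-0.41,0],"dr":[0,0,0]},
  {"slide":[0.165,-0.41,0],"dr":[0,0,0]},
  {"slide":[0.165,-0.41,0],"dr":[0,0,0]},
  {"slide":[0.165,-0.41,0],"dr":[0,0,0]},
  {"slide":[0.165,-0.41,0],"dr":[0,0,0]},
  {"slide":[0.165,-0.41,0],"dr":[0,0,0]},
  {"slide":[0,0,0],"dr":[0,0,0.102]},
  {"slide":[0,0,0],"dr":[0,0,0]},
  {"slide":[0,0,0.4],"dr":[0,0,0]},
  {"slide":[0,0,0.4],"dr":[0,0,0]},
  {"slide":[0,0,0.4],"dr":[0,0,0]},
  {"slide":[0,0,0],"dr":[0,0,0]},
  {"slide":[0,0,0],"dr":[0,0,0]},
])

```text
t: 36.9
position: [0.5422, 0.3582, 0.1187]
eef_rot: [-0.0, 1.0, -0.03, 0.001]
ft_force: [-0.3, 1.0, 0.8]
width: 0.0216
finger_force: 40.0
```

Run:
```python
from h import *
plan(.5426,.358,.045,-3.5)
```

```text
pos [0.5422 0.3582 0.1187] yaw -3.4 t 36.9 slide total [0.0024 0.0024 0.6139] dr total 0.0010302265617108711 level err [ 0.0016  0.0007 -1.    ] F [-0.2807  0.97    0.7935] w 0.021589762342272473
```

Lower and release. Then the first tray paddle: I move over to the tray, rising to z ≈ 0.26.

Request:
send_rows([
  {"slide":[0,0,0.3],"dr":[0,0,0]},
  {"slide":[0,0,0.2],"dr":[0,0,0]},
  {"slide":[0,0,0.11],"dr":[0,0,0]},
  {"slide":[0,0,0],"dr":[0,0,0]},
])

```text
t: 37.4
position: [0.5418, 0.3583, 0.0446]
eef_rot: [-0.0, 1.0, -0.03, 0.0]
ft_force: [1.0, -0.7, -0.4]
width: 0.0216
finger_force: 40.0
```

Request:
send_rows([
  {"slide":[0,0,0],"dr":[0,0,0]},
  {"slide":[0,0,0],"dr":[0,0,0]},
  {"slide":[0,0,0],"dr":[0,0,0]},
  {"slide":[0,0,-0.2],"dr":[0,0,0]},
  {"slide":[0,0,-0.4],"dr":[0,0,0]},
  {"slide":[0,0,-0.4],"dr":[0,0,0]},
  {"slide":[0,0,-0.4],"dr":[0,0,0]},
  {"slide":[0,0,-0.4],"dr":[0,0,0]},
  {"slide":[0,0,0],"dr":[0,0,0]},
], grip=-0.25)

```text
t: 38.52
position: [0.5422, 0.3587, 0.2641]
eef_rot: [-0.002, 1.0, -0.03, 0.003]
ft_force: [-0.0, -0.0, -0.7]
width: 0.0354
finger_force: 0.0
```

Run:
```python
from h import *
im,ci,rs=red('wrist','w16')
C=np.array([.608,.353]);t=np.radians(-3.5);M=np.array([[np.cos(t),np.sin(t)],[-np.sin(t),np.cos(t)]])
for c,n in rs: print(c,n,'col frame',M@(atz(ci,*c,.016,True)[:2]-C))
plan(.50,-.358,.26,-2)
```

```text
[330.7333  90.56  ] 75 col frame [ 0.066  -0.0081]
[369.379  103.1452] 124 col frame [ 0.0532 -0.0487]
pos [0.5416 0.3583 0.2615] yaw -3.5 t 38.6 slide total [0.0151 5.9791 0.0033] dr total -0.016279765606948774 level err [ 0.0027  0.0013 -1.    ] F [-0.5662 -0.7334 -0.0827] w 0.035786449544632594
```

Request:
send_rows([
  {"slide":[0,0.427,0],"dr":[0,0,0]},
  {"slide":[0,0.427,0],"dr":[0,0,0]},
  {"slide":[0,0.427,0],"dr":[0,0,0]},
  {"slide":[0,0.427,0],"dr":[0,0,0]},
  {"slide":[0,0.427,0],"dr":[0,0,0]},
  {"slide":[0,0.427,0],"dr":[0,0,0]},
  {"slide":[0,0.427,0],"dr":[0,0,0]},
  {"slide":[0,0.427,0],"dr":[0,0,0]},
  {"slide":[0,0.427,0],"dr":[0,0,0]},
  {"slide":[0,0.427,0],"dr":[0,0,0]},
  {"slide":[0,0.427,0],"dr":[0,0,0]},
  {"slide":[0,0.427,0],"dr":[0,0,0]},
  {"slide":[0,0.427,0],"dr":[0,0,0]},
  {"slide":[0,0.427,0.3],"dr":[0,0,0]},
  {"slide":[0,0,0.3],"dr":[0,0,0]},
  {"slide":[0,0,0],"dr":[0,0,0]},
  {"slide":[0,0,0],"dr":[0,0,0]},
])

```text
t: 40.7
position: [0.4983, -0.3575, 0.1886]
eef_rot: [0.0, 1.0, -0.03, 0.0]
ft_force: [0.2, 0.3, 0.2]
width: 0.0356
finger_force: 0.0
```

Run:
```python
from h import *
plan(.56,-.358,.18,-2)
grab('wrist','w17')
```

```text
pos [ 0.4983 -0.3575  0.1886] yaw -3.4 t 40.7 slide total [ 0.5135 -0.0265  0.072 ] dr total -0.015924810355508613 level err [ 0.0002 -0.0002 -1.    ] F [0.1662 0.313  0.1957] w 0.0356068808144795
```

View pics/w17.png

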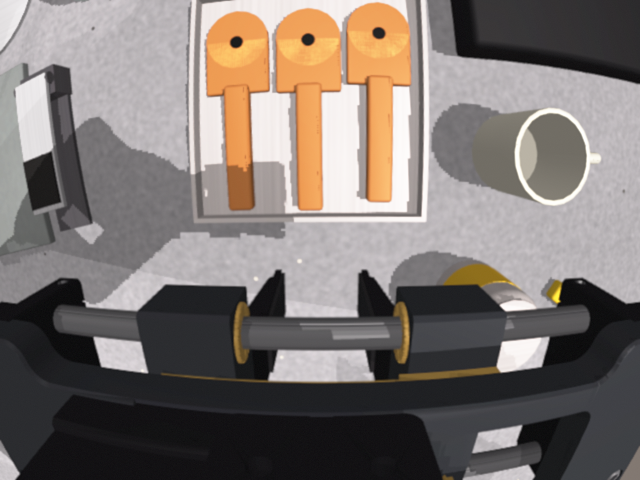

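The tray holds three brown paddles with black marks at (236,42), (308,40) and (378,33), handles towards the gripper. Measuring all three now.

Run:
```python
from h import *
ci=vision.camera_info('wrist')
for e,j,d in [((240,209),(237,90),(236,42)),((310,209),(308,90),(308,40)),((379,201),(379,83),(378.3,33))]:
    E,J,D,u=axis(ci,e,j,d,(.095,0),.020,.014)
    v=D-E; print('   yaw end-mark',np.degrees(np.arctan2(v[1],v[0])), 'len',np.linalg.norm(v))
```

```text
len 0.10336472755682113 yaw -2.9691394388389423 grip from end [ 0.5748 -0.2918] grip from dot [ 0.5739 -0.2892]
   yaw end-mark -1.9691658657338424 len 0.14897088516525037
len 0.10167448297953395 yaw -2.6029585173158534 grip from end [ 0.5708 -0.3524] grip from dot [ 0.5689 -0.3526]
   yaw end-mark -2.735232891444346 len 0.148209282539036
len 0.10162881176379823 yaw -2.7982104311780085 grip from end [ 0.5744 -0.4122] grip from dot [ 0.5734 -0.4136]
   yaw end-mark -3.3382474376475315 len 0.14907801825829525
```

Request:
send_rows([
  {"slide":[0.26,-0.297,0],"dr":[0,0,0]},
  {"slide":[0.257,-0.297,0],"dr":[0,0,0]},
  {"slide":[0,0,0.35],"dr":[0,0,-0.006]},
  {"slide":[0,0,0.35],"dr":[0,0,0]},
  {"slide":[0,0,0.35],"dr":[0,0,0]},
  {"slide":[0,0,0.24],"dr":[0,0,0]},
  {"slide":[0,0,0],"dr":[0,0,0]},
])

```text
t: 41.62
position: [0.5642, -0.2897, 0.0328]
eef_rot: [-0.0, 1.0, -0.025, -0.001]
ft_force: [0.2, -0.5, 0.8]
width: 0.0357
finger_force: 0.0
```

Request:
send_rows([
  {"slide":[0,0,0],"dr":[0,0,0]},
  {"slide":[0,0,0],"dr":[0,0,0]},
  {"slide":[0,0,0],"dr":[0,0,0]},
  {"slide":[0,0,0],"dr":[0,0,0]},
  {"slide":[0,0,-0.2],"dr":[0,0,0]},
  {"slide":[0,0,-0.4],"dr":[0,0,0]},
  {"slide":[0,0,-0.4],"dr":[0,0,0]},
  {"slide":[0,0,-0.4],"dr":[0,0,0]},
  {"slide":[0,0,-0.4],"dr":[0,0,0]},
  {"slide":[0,0,-0.15],"dr":[0,0,0]},
  {"slide":[0,0,0],"dr":[0,0,0]},
], grip=-1, squeeze=40)

```text
t: 43.0
position: [0.5643, -0.2905, 0.2693]
eef_rot: [0.001, 1.0, -0.026, 0.002]
ft_force: [0.7, -0.1, -0.3]
width: 0.0212
finger_force: 39.9
```

```bash
cat >> h.py <<'E'
def marks():
    "black marks on brown seen by wrist"
    im,ci=grab('wrist'); h=cv2.cvtColor(im,cv2.COLOR_RGB2HSV)
    b=((h[:,:,0]>6)&(h[:,:,0]<20)&(h[:,:,1]>110)&(h[:,:,2]>80)).astype(np.uint8); b[275:]=0
    cs,hi=cv2.findContours(b,cv2.RETR_CCOMP,cv2.CHAIN_APPROX_NONE); o=[]
    for i,c in enumerate(cs):
        if hi[0][i][3]>=0 and cv2.contourArea(c)>30:
            m=cv2.moments(c);o.append((m['m10']/m['m00'],m['m01']/m['m00'],cv2.contourArea(c)))
    return im,ci,o
def col(x,y): # colander frame -> world
    t=np.radians(-3.5);return .608+np.cos(t)*x-np.sin(t)*y,.353+np.sin(t)*x+np.cos(t)*y
E
python3 - <<'E'
from h import *
im,ci,o=marks();s,r,a=st()
for u,v,n in o: P=atz(ci,u,v,s['position'][2]-.0185,True);print(u,v,n,r.T@(P-s['position']))
x,y=col(-.0455,.060);print(x,y);plan(x,y,.26,-3.5)
E
```

```text
430.8984589402575 124.38674266413341 789.5 [0.0807 0.0506 0.0186]
431.4788732394366 115.29107981220656 71.0 [0.0849 0.0508 0.0186]
389.8664495114007 127.28284473398479 307.0 [0.0784 0.0315 0.0186]
319.4254604331107 94.570613236187 4117.5 [0.0926 0.0001 0.0186]
318.4125514403292 71.27229080932784 486.0 [ 0.1033 -0.0003  0.0186]
0.5662477790438964 0.415665796454148
pos [ 0.564  -0.2903  0.2677] yaw -2.9 t 43.0 slide total [-0.2821 -5.8761  0.0601] dr total 0.006339878749662376 level err [ 0.0009 -0.0007 -1.    ] F [-0.1075  0.877  -1.3081] w 0.02212617391227761
```

Request:
send_rows([
  {"slide":[0,0,-0.25],"dr":[0,0,0]},
  {"slide":[-0.02,-0.42,0],"dr":[0,0,0]},
  {"slide":[-0.02,-0.42,0],"dr":[0,0,0]},
  {"slide":[-0.02,-0.42,0],"dr":[0,0,0]},
  {"slide":[-0.02,-0.42,0],"dr":[0,0,0]},
  {"slide":[-0.02,-0.42,0],"dr":[0,0,0]},
  {"slide":[-0.02,-0.42,0],"dr":[0,0,0]},
  {"slide":[-0.02,-0.42,0],"dr":[0,0,0]},
  {"slide":[-0.02,-0.42,0],"dr":[0,0,0]},
  {"slide":[-0.02,-0.42,0],"dr":[0,0,0]},
  {"slide":[-0.02,-0.42,0],"dr":[0,0,0]},
  {"slide":[-0.02,-0.42,0],"dr":[0,0,0]},
  {"slide":[-0.02,-0.42,0],"dr":[0,0,0]},
  {"slide":[-0.02,-0.42,0],"dr":[0,0,0]},
  {"slide":[-0.02,-0.416,0],"dr":[0,0,0.006]},
  {"slide":[0,0,0],"dr":[0,0,0]},
  {"slide":[0,0,0.5],"dr":[0,0,0]},
  {"slide":[0,0,0.5],"dr":[0,0,0]},
  {"slide":[0,0,0.4],"dr":[0,0,0]},
  {"slide":[0,0,0],"dr":[0,0,0]},
])

```text
t: 45.55
position: [0.5652, 0.4137, 0.1249]
eef_rot: [0.002, 1.0, -0.031, -0.003]
ft_force: [0.3, 0.2, -0.3]
width: 0.0218
finger_force: 39.9
```

Run:
```python
from h import *
x,y=col(-.0455,.060);plan(x,y,.046,-3.5)
```

```text
pos [0.5652 0.4137 0.1249] yaw -3.5 t 45.5 slide total [ 0.0122 -0.02    0.6577] dr total -8.508646262189106e-05 level err [-0.007  -0.0044 -1.    ] F [ 0.2722  0.1783 -0.2852] w 0.021775984559568768
```

Request:
send_rows([
  {"slide":[0.01,-0.008,0.25],"dr":[0,0,0]},
  {"slide":[0,0,0.25],"dr":[0,0,0]},
  {"slide":[0,0,0.15],"dr":[0,0,0]},
  {"slide":[0,0,0],"dr":[0,0,0]},
])

```text
t: 46.05
position: [0.5681, 0.4162, 0.0513]
eef_rot: [0.0, 1.0, -0.03, -0.0]
ft_force: [-0.4, 0.5, -0.2]
width: 0.022
finger_force: 39.9
```

Request:
send_rows([
  {"slide":[0,0,0],"dr":[0,0,0]},
  {"slide":[0,0,0],"dr":[0,0,0]},
  {"slide":[0,0,0],"dr":[0,0,0]},
  {"slide":[0,0,-0.2],"dr":[0,0,0]},
  {"slide":[0,0,-0.4],"dr":[0,0,0]},
  {"slide":[0,0,-0.4],"dr":[0,0,0]},
  {"slide":[0,0,-0.4],"dr":[0,0,0]},
  {"slide":[0,0,-0.4],"dr":[0,0,0]},
  {"slide":[0,0,0],"dr":[0,0,0]},
], grip=-0.25)

```text
t: 47.18
position: [0.5688, 0.417, 0.272]
eef_rot: [-0.002, 1.0, -0.03, 0.003]
ft_force: [-0.1, -0.0, -0.6]
width: 0.0355
finger_force: 0.0
```

Run:
```python
from h import *
im,ci,o=marks()
C=np.array([.608,.353]);t=np.radians(-3.5);M=np.array([[np.cos(t),np.sin(t)],[-np.sin(t),np.cos(t)]])
for u,v,n in o: print(u,v,n,M@(atz(ci,u,v,.016,True)[:2]-C))
cv2.imwrite('pics/w18.png',im[:,:,::-1])
plan(.56,-.3525,.26,-2.9)
```

```text
422.3333333333333 127.31488314883147 135.5 [ 0.0531 -0.0486]
321.19646799117 119.242825607064 75.5 [0.0587 0.0618]
pos [0.5681 0.4166 0.2691] yaw -3.5 t 47.2 slide total [0.3195 6.4015 0.0652] dr total -0.006279314465577575 level err [ 0.0029  0.0017 -1.    ] F [ 1.3997  0.0234 -0.0609] w 0.03558389521840814
```

Request:
send_rows([
  {"slide":[0.021,0.427,0],"dr":[0,0,0]},
  {"slide":[0.021,0.427,0],"dr":[0,0,0]},
  {"slide":[0.021,0.427,0],"dr":[0,0,0]},
  {"slide":[0.021,0.427,0],"dr":[0,0,0]},
  {"slide":[0.021,0.427,0],"dr":[0,0,0]},
  {"slide":[0.021,0.427,0],"dr":[0,0,0]},
  {"slide":[0.021,0.427,0],"dr":[0,0,0]},
  {"slide":[0.021,0.427,0],"dr":[0,0,0]},
  {"slide":[0.021,0.427,0],"dr":[0,0,0]},
  {"slide":[0.021,0.427,0],"dr":[0,0,0]},
  {"slide":[0.021,0.427,0],"dr":[0,0,0]},
  {"slide":[0.021,0.427,0],"dr":[0,0,0]},
  {"slide":[0.021,0.427,0],"dr":[0,0,0]},
  {"slide":[0.021,0.427,0],"dr":[0,0,0]},
  {"slide":[0.021,0.427,0],"dr":[0,0,-0.006]},
  {"slide":[0,0,0.4],"dr":[0,0,0]},
  {"slide":[0,0,0.4],"dr":[0,0,0]},
  {"slide":[0,0,0],"dr":[0,0,0]},
  {"slide":[0,0,0],"dr":[0,0,0]},
])

```text
t: 49.6
position: [0.5597, -0.3533, 0.1724]
eef_rot: [0.0, 1.0, -0.025, 0.0]
ft_force: [-0.1, 0.1, 0.5]
width: 0.0356
finger_force: 0.0
```

Run:
```python
from h import *
im,ci,o=marks();s,r,a=st()
for u,v,n in o: P=atz(ci,u,v,.014,True);print(u,v,n,P)
plan(.560,-.3525,.033,-2.9)
```

```text
317.5696969696969 104.5951515151515 137.5 [ 0.6641 -0.3565  0.014 ]
395.4376876876876 117.03603603603604 222.0 [ 0.6519 -0.4195  0.014 ]
414.59695817490496 108.1489226869455 263.0 [ 0.6594 -0.4361  0.014 ]
392.7858974358974 98.21410256410256 130.0 [ 0.6677 -0.418   0.014 ]
pos [ 0.5598 -0.3534  0.1731] yaw -2.9 t 49.6 slide total [-0.0013 -0.009   1.1672] dr total -0.00017083812239017485 level err [ 0.0019 -0.0016 -1.    ] F [-0.0182 -0.1903  0.3925] w 0.03582089476295851
```

Request:
send_rows([
  {"slide":[0,-0.009,0.35],"dr":[0,0,0]},
  {"slide":[0,0,0.35],"dr":[0,0,0]},
  {"slide":[0,0,0.3],"dr":[0,0,0]},
  {"slide":[0,0,0.165],"dr":[0,0,0]},
  {"slide":[0,0,0],"dr":[0,0,0]},
])

```text
t: 50.28
position: [0.5595, -0.3521, 0.0317]
eef_rot: [0.0, 1.0, -0.025, 0.0]
ft_force: [-0.5, -0.1, -0.1]
width: 0.0356
finger_force: 0.0
```

Request:
send_rows([
  {"slide":[0,0,0],"dr":[0,0,0]},
  {"slide":[0,0,0],"dr":[0,0,0]},
  {"slide":[0,0,0],"dr":[0,0,0]},
  {"slide":[0,0,0],"dr":[0,0,0]},
  {"slide":[0,0,-0.2],"dr":[0,0,0]},
  {"slide":[0,0,-0.4],"dr":[0,0,0]},
  {"slide":[0,0,-0.4],"dr":[0,0,0]},
  {"slide":[0,0,-0.4],"dr":[0,0,0]},
  {"slide":[0,0,-0.4],"dr":[0,0,0]},
  {"slide":[0,0,-0.4],"dr":[0,0,0]},
  {"slide":[0,0,0],"dr":[0,0,0]},
], grip=-1, squeeze=40)

```text
t: 51.65
position: [0.5598, -0.3524, 0.3]
eef_rot: [0.002, 1.0, -0.026, 0.003]
ft_force: [0.5, 0.4, -1.7]
width: 0.0217
finger_force: 39.9
```

Run:
```python
from h import *
im,ci,o=marks();s,r,a=st()
for u,v,n in o: P=atz(ci,u,v,s['position'][2]-.0185,True);print(u,v,n,r.T@(P-s['position']))
x,y=col(-.0455,-.030);print(x,y);plan(x,y,.3,-3.5)
```

```text
387.9460992907801 120.18156028368793 117.5 [0.082  0.0311 0.0188]
331.4307692307692 111.33333333333333 260.0 [0.0854 0.0057 0.0187]
368.16482164821645 73.90036900369003 271.0 [0.1031 0.0221 0.0188]
319.23056118999324 68.00811359026369 493.0 [0.1055 0.0002 0.0188]
0.5607534104857593 0.32583366459617996
pos [ 0.5593 -0.352   0.2973] yaw -2.9 t 51.7 slide total [-0.2762 -5.6418 -0.035 ] dr total 0.00633669104265506 level err [ 0.0026 -0.0021 -1.    ] F [-1.0728 -0.371  -1.6522] w 0.021560661737828068
```

Request:
send_rows([
  {"slide":[-0.02,-0.403,0],"dr":[0,0,0]},
  {"slide":[-0.02,-0.403,0],"dr":[0,0,0]},
  {"slide":[-0.02,-0.403,0],"dr":[0,0,0]},
  {"slide":[-0.02,-0.403,0],"dr":[0,0,0]},
  {"slide":[-0.02,-0.403,0],"dr":[0,0,0]},
  {"slide":[-0.02,-0.403,0],"dr":[0,0,0]},
  {"slide":[-0.02,-0.403,0],"dr":[0,0,0]},
  {"slide":[-0.02,-0.403,0],"dr":[0,0,0]},
  {"slide":[-0.02,-0.403,0],"dr":[0,0,0]},
  {"slide":[-0.02,-0.403,0],"dr":[0,0,0]},
  {"slide":[-0.02,-0.403,0],"dr":[0,0,0]},
  {"slide":[-0.02,-0.403,0],"dr":[0,0,0]},
  {"slide":[-0.02,-0.403,0],"dr":[0,0,0]},
  {"slide":[-0.02,-0.403,0],"dr":[0,0,0.006]},
  {"slide":[0,0,0],"dr":[0,0,0]},
  {"slide":[0,0,0.5],"dr":[0,0,0]},
  {"slide":[0,0,0.5],"dr":[0,0,0]},
  {"slide":[0,0,0.4],"dr":[0,0,0]},
  {"slide":[0,0,0],"dr":[0,0,0]},
  {"slide":[0,0,0],"dr":[0,0,0]},
])

```text
t: 54.2
position: [0.5609, 0.3257, 0.1288]
eef_rot: [-0.0, 1.0, -0.03, 0.001]
ft_force: [0.2, -0.0, -0.2]
width: 0.022
finger_force: 39.9
```

Run:
```python
from h import *
x,y=col(-.0455,-.030);plan(x,y,.055,-3.5)
```

```text
pos [0.5609 0.3257 0.1288] yaw -3.5 t 54.2 slide total [-0.0024 -0.0004  0.6152] dr total 9.138983640437144e-05 level err [ 0.0013  0.0005 -1.    ] F [ 0.202  -0.0088 -0.2489] w 0.021953676588749662
```

Request:
send_rows([
  {"slide":[0,0,0.3],"dr":[0,0,0]},
  {"slide":[0,0,0.2],"dr":[0,0,0]},
  {"slide":[0,0,0.1],"dr":[0,0,0]},
  {"slide":[0,0,0],"dr":[0,0,0]},
  {"slide":[0,0,0],"dr":[0,0,0]},
])

```text
t: 54.82
position: [0.5609, 0.3261, 0.0568]
eef_rot: [-0.0, 1.0, -0.03, 0.001]
ft_force: [0.1, 0.3, -0.6]
width: 0.0218
finger_force: 39.9
```

Request:
send_rows([
  {"slide":[0,0,0],"dr":[0,0,0]},
  {"slide":[0,0,0],"dr":[0,0,0]},
  {"slide":[0,0,0],"dr":[0,0,0]},
  {"slide":[0,0,-0.2],"dr":[0,0,0]},
  {"slide":[0,0,-0.4],"dr":[0,0,0]},
  {"slide":[0,0,-0.4],"dr":[0,0,0]},
  {"slide":[0,0,-0.4],"dr":[0,0,0]},
  {"slide":[0,0,-0.4],"dr":[0,0,0]},
  {"slide":[0,0,0],"dr":[0,0,0]},
], grip=-0.25)

```text
t: 55.95
position: [0.5611, 0.3263, 0.2754]
eef_rot: [-0.001, 1.0, -0.03, 0.003]
ft_force: [-0.2, 0.8, 0.1]
width: 0.0359
finger_force: 0.0
```

Run:
```python
from h import *
im,ci,o=marks()
C=np.array([.608,.353]);t=np.radians(-3.5);M=np.array([[np.cos(t),np.sin(t)],[-np.sin(t),np.cos(t)]])
for u,v,n in o: print(u,v,n,M@(atz(ci,u,v,.02,True)[:2]-C))
cv2.imwrite('pics/w19.png',im[:,:,::-1])
plan(.563,-.413,.27,-2.9)
```

```text
238.02985074626866 119.55970149253731 67.0 [0.0583 0.0606]
321.05696202531647 118.13924050632912 79.0 [ 0.0577 -0.0292]
pos [0.5604 0.326  0.2728] yaw -3.5 t 56.0 slide total [0.3939 6.1456 0.0166] dr total -0.006330546920182201 level err [ 0.0026  0.0011 -1.    ] F [ 0.7266  0.3112 -0.2987] w 0.035588044920941385
```

View pics/w19.png

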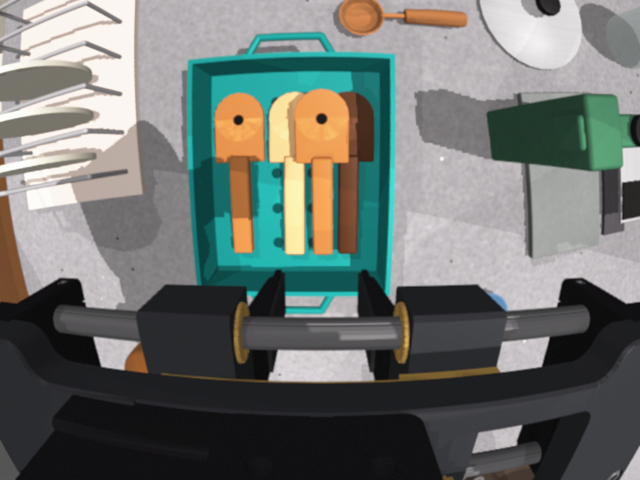

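Four paddles lie flat in the colander (marks at (238,120) and (321,118), pale and dark ones between and below). Now the last one.

Request:
send_rows([
  {"slide":[0.026,0.41,0],"dr":[0,0,0]},
  {"slide":[0.026,0.41,0],"dr":[0,0,0]},
  {"slide":[0.026,0.41,0],"dr":[0,0,0]},
  {"slide":[0.026,0.41,0],"dr":[0,0,0]},
  {"slide":[0.026,0.41,0],"dr":[0,0,0]},
  {"slide":[0.026,0.41,0],"dr":[0,0,0]},
  {"slide":[0.026,0.41,0],"dr":[0,0,0]},
  {"slide":[0.026,0.41,0],"dr":[0,0,0]},
  {"slide":[0.026,0.41,0],"dr":[0,0,0]},
  {"slide":[0.026,0.41,0],"dr":[0,0,0]},
  {"slide":[0.026,0.41,0],"dr":[0,0,0]},
  {"slide":[0.026,0.41,0],"dr":[0,0,0]},
  {"slide":[0.026,0.41,0],"dr":[0,0,0]},
  {"slide":[0.026,0.41,0],"dr":[0,0,0]},
  {"slide":[0.026,0.41,0],"dr":[0,0,-0.006]},
  {"slide":[0,0,0.4],"dr":[0,0,0]},
  {"slide":[0,0,0.4],"dr":[0,0,0]},
  {"slide":[0,0,0],"dr":[0,0,0]},
  {"slide":[0,0,0],"dr":[0,0,0]},
])

```text
t: 58.38
position: [0.5627, -0.4138, 0.1764]
eef_rot: [0.0, 1.0, -0.025, 0.0]
ft_force: [0.5, 0.4, 0.5]
width: 0.0356
finger_force: 0.0
```

Run:
```python
from h import *
im,ci,o=marks();s,r,a=st()
for u,v,n in o: P=atz(ci,u,v,.014,True);print(u,v,n,P)
plan(.563,-.413,.033,-2.9)
```

```text
311.7647058823529 118.67755991285401 76.5 [ 0.6561 -0.4117  0.014 ]
332.99235474006116 116.48139653414881 654.0 [ 0.6571 -0.4291  0.014 ]
318.68597168597165 104.27927927927928 129.5 [ 0.6679 -0.418   0.014 ]
pos [ 0.5629 -0.4139  0.1772] yaw -2.9 t 58.4 slide total [-0.0021 -0.0098  1.2018] dr total -0.00017650995754586854 level err [ 0.0017 -0.0016 -1.    ] F [ 0.9383 -0.3923  0.4362] w 0.03527045312065068
```

Request:
send_rows([
  {"slide":[0,-0.005,0.35],"dr":[0,0,0]},
  {"slide":[0,0,0.35],"dr":[0,0,0]},
  {"slide":[0,0,0.33],"dr":[0,0,0]},
  {"slide":[0,0,0.165],"dr":[0,0,0]},
  {"slide":[0,0,0],"dr":[0,0,0]},
])

```text
t: 59.05
position: [0.5625, -0.4131, 0.0322]
eef_rot: [-0.0, 1.0, -0.026, -0.0]
ft_force: [0.1, -0.5, 0.6]
width: 0.0354
finger_force: 0.0
```

Request:
send_rows([
  {"slide":[0,0,0],"dr":[0,0,0]},
  {"slide":[0,0,0],"dr":[0,0,0]},
  {"slide":[0,0,0],"dr":[0,0,0]},
  {"slide":[0,0,0],"dr":[0,0,0]},
  {"slide":[0,0,-0.2],"dr":[0,0,0]},
  {"slide":[0,0,-0.4],"dr":[0,0,0]},
  {"slide":[0,0,-0.4],"dr":[0,0,0]},
  {"slide":[0,0,-0.4],"dr":[0,0,0]},
  {"slide":[0,0,-0.4],"dr":[0,0,0]},
  {"slide":[0,0,-0.4],"dr":[0,0,0]},
  {"slide":[0,0,0],"dr":[0,0,0]},
], grip=-1, squeeze=40)

```text
t: 60.42
position: [0.5629, -0.4135, 0.301]
eef_rot: [0.003, 1.0, -0.026, 0.003]
ft_force: [-0.6, 0.2, -1.2]
width: 0.0215
finger_force: 40.0
```

Run:
```python
from h import *
x,y=col(-.0455,.032);print(x,y);plan(x,y,.3,-3.5)
```

```text
0.5645384199369204 0.38771802209833567
pos [ 0.5629 -0.4135  0.301 ] yaw -2.9 t 60.4 slide total [-0.3275 -6.6685 -0.0267] dr total 0.006389943193310109 level err [ 0.0058 -0.0052 -1.    ] F [-0.5845  0.1965 -1.2166] w 0.021522468970618328
```

Request:
send_rows([
  {"slide":[-0.0205,-0.417,0],"dr":[0,0,0]},
  {"slide":[-0.0205,-0.417,0],"dr":[0,0,0]},
  {"slide":[-0.0205,-0.417,0],"dr":[0,0,0]},
  {"slide":[-0.0205,-0.417,0],"dr":[0,0,0]},
  {"slide":[-0.0205,-0.417,0],"dr":[0,0,0]},
  {"slide":[-0.0205,-0.417,0],"dr":[0,0,0]},
  {"slide":[-0.0205,-0.417,0],"dr":[0,0,0]},
  {"slide":[-0.0205,-0.417,0],"dr":[0,0,0]},
  {"slide":[-0.0205,-0.417,0],"dr":[0,0,0]},
  {"slide":[-0.0205,-0.417,0],"dr":[0,0,0]},
  {"slide":[-0.0205,-0.417,0],"dr":[0,0,0]},
  {"slide":[-0.0205,-0.417,0],"dr":[0,0,0]},
  {"slide":[-0.0205,-0.417,0],"dr":[0,0,0]},
  {"slide":[-0.0205,-0.417,0],"dr":[0,0,0]},
  {"slide":[-0.0205,-0.417,0],"dr":[0,0,0]},
  {"slide":[-0.0205,-0.417,0],"dr":[0,0,0.006]},
  {"slide":[0,0,0],"dr":[0,0,0]},
  {"slide":[0,0,0.5],"dr":[0,0,0]},
  {"slide":[0,0,0.5],"dr":[0,0,0]},
  {"slide":[0,0,0.4],"dr":[0,0,0]},
])

```text
t: 62.92
position: [0.5632, 0.3872, 0.1252]
eef_rot: [0.001, 1.0, -0.031, -0.001]
ft_force: [-0.1, -0.2, -1.1]
width: 0.0217
finger_force: 40.0
```

Request:
send_rows([
  {"slide":[0,0,0],"dr":[0,0,0]},
  {"slide":[0,0,0],"dr":[0,0,0]},
])

```text
t: 63.18
position: [0.5647, 0.3886, 0.1298]
eef_rot: [-0.0, 1.0, -0.03, 0.001]
ft_force: [0.1, -0.0, 0.0]
width: 0.0214
finger_force: 40.0
```

Run:
```python
from h import *
x,y=col(-.0455,.032);plan(x,y,.056,-3.5)
```

```text
pos [0.5647 0.3886 0.1298] yaw -3.5 t 63.2 slide total [-0.0023  0.0077  0.6149] dr total 0.0001084550276349066 level err [ 0.0018  0.0008 -1.    ] F [ 0.1451 -0.0016  0.0392] w 0.021442062019924647
```

Request:
send_rows([
  {"slide":[0,0.007,0.3],"dr":[0,0,0]},
  {"slide":[0,0,0.2],"dr":[0,0,0]},
  {"slide":[0,0,0.11],"dr":[0,0,0]},
  {"slide":[0,0,0],"dr":[0,0,0]},
  {"slide":[0,0,0],"dr":[0,0,0]},
])

```text
t: 63.8
position: [0.5646, 0.3881, 0.0564]
eef_rot: [-0.001, 1.0, -0.03, 0.001]
ft_force: [-0.6, -0.9, -0.1]
width: 0.0217
finger_force: 40.0
```

Request:
send_rows([
  {"slide":[0,0,0],"dr":[0,0,0]},
  {"slide":[0,0,0],"dr":[0,0,0]},
  {"slide":[0,0,0],"dr":[0,0,0]},
  {"slide":[0,0,-0.2],"dr":[0,0,0]},
  {"slide":[0,0,-0.4],"dr":[0,0,0]},
  {"slide":[0,0,-0.4],"dr":[0,0,0]},
  {"slide":[0,0,-0.4],"dr":[0,0,0]},
  {"slide":[0,0,-0.4],"dr":[0,0,0]},
  {"slide":[0,0,0],"dr":[0,0,0]},
  {"slide":[0,0,0],"dr":[0,0,0]},
], grip=-0.25)

```text
t: 65.05
position: [0.5636, 0.3876, 0.2701]
eef_rot: [0.0, 1.0, -0.03, -0.0]
ft_force: [-0.5, -0.7, -0.5]
width: 0.0353
finger_force: 0.0
```

Run:
```python
from h import *
im,ci,o=marks()
C=np.array([.608,.353]);t=np.radians(-3.5);M=np.array([[np.cos(t),np.sin(t)],[-np.sin(t),np.cos(t)]])
for u,v,n in o: print(u,v,n,M@(atz(ci,u,v,.02,True)[:2]-C))
sc,_=grab('scene'); sd,_=grab('side')
cv2.imwrite('pics/final.png',np.vstack([np.hstack([im[:,:,::-1][:300,100:500],sc[:,:,::-1][100:400,60:460]]),np.hstack([cv2.resize(sc[200:350,400:600,::-1],(400,300)),sd[140:440,50:450,::-1]])]))
```

```text
374.2373737373737 130.87121212121212 66.0 [ 0.0415 -0.0251]
368.0737179487179 125.59455128205127 104.0 [ 0.047  -0.0185]
381.0 116.0 82.0 [ 0.0578 -0.0322]
319.4425287356322 114.1264367816092 87.0 [0.0586 0.0328]
289.6170212765957 114.5 47.0 [0.0584 0.0641]
```

View pics/final.png

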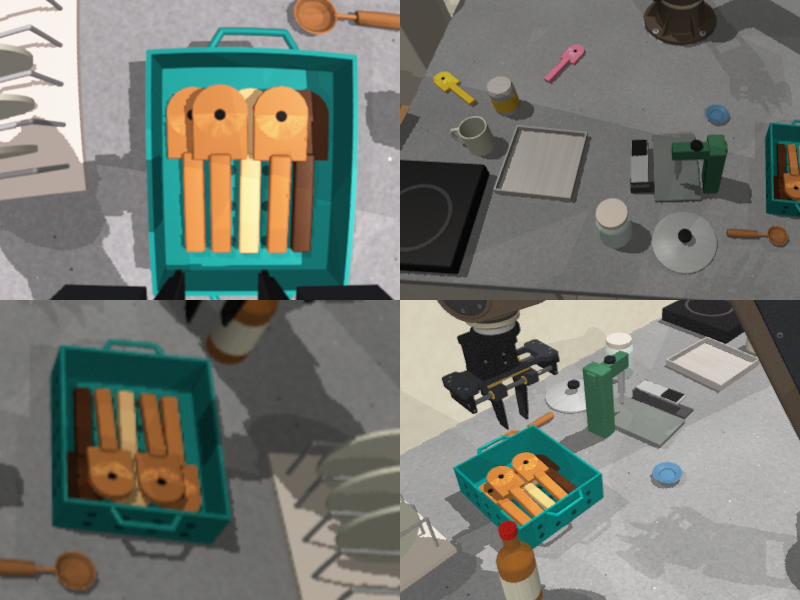

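All five paddles lie flat inside the colander, the tray is empty, the pedal is up and the bystanders are in place. I'm handing in.

```bash
python3 -c "
from workcell import finish_job
print(finish_job())"
```

```text
the job is handed in; nothing more can be done
None
```

I stamped the dark paddle and then the pale one, laid both in the teal colander with the three from the catch tray, left the other kitchen things where they stood, and handed the job in at about 65 s; the hand-in returned no verdict.

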